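Put the memory sticks away in the lift-up desk locker

TASK

Raise the desk locker's lift-up flap by its bar until its stay locks and holds it up by itself, then lay every memory stick that is on the desk flat in a bay of its own inside, all with their silver plugs pointing to the back of the locker (the hinge side). When all are in, press the red button to unlock the stay, let the flap come down without slamming it, and push it fully shut; leave the phone, the eraser and the pen alone.

Things in the scene. Friction and masses are not known exactly. Their poses are not given: they have to be found in the camera images.
- flap (a joint): the white lift-up flap, rad: 0 = shut (sloping 0.28 down to the robot), growing as it is raised up and back. Damped, pulls shut with 2 to 5 N at the bar. At 2.10 the stay locks by itself and carries it, a little past upright; end stop 2.22: raise to about 2.18, then let go. Unlocked, it sinks in about 5 s and rests ajar at 0.2 to 0.4; pushed home from there (2 to 4 N) it stays shut
- stay_release (a joint): the red release button, m pressed down: 0 = up, end stop 0.012; sprung, 3 to 7 N. Pressed 0.009 or more while the flap is locked it frees the flap; keep it down about half a second until the flap is below 1.9 rad, then let go
- release_top (a point): centre of the top of the red round release button, 25 mm across, on the grey stay housing at the locker's right (-y) side. Its top is 120 mm above the desk, 20 mm above the housing's front part; the housing's rear part, 132 mm high, begins 61 mm behind the button's centre. Axes as the locker
- flap_handle (a point): middle of the flap's steel pull bar: round, 10 mm thick, 100 mm long, parallel to the hinge, 37 mm clear in front of the flap's front edge in the plane of the flap (open gap behind it). It turns with the flap about flap_hinge at radius 190 mm; shut, it is 184 mm in front of the hinge line and 47 mm below it (63 mm above the desk)
- flap_hinge (a point): middle of the flap's hinge line, on top of the locker's back wall, 110 mm above the desk. Local x points horizontally from the locker's front to its back, y along the hinge to the left, z up. The flap is a panel 298 mm wide, 12 mm thick, reaching 148 mm forward of the hinge; when shut, its upper face 123 mm in front of the hinge is 23 mm below the hinge line
- locker: the light wood desk locker, fixed, 154 mm deep, 298 mm wide; origin: middle of its underside on the desk, x to its back, y left. Front outer face at x = -75 mm, hinge at x = +70 mm. Walls 8 mm thick; front wall 68 mm high, side walls rising from 68 mm to 110 mm at the back. The stay housing, 76 mm wide, is on its right side
- bay_1 (a point): middle of the floor of bay 1 of 5 in the locker (1 leftmost, 48 mm apart), 35 mm above the desk, 82 mm in front of the hinge line. x to the locker's back, y left, z up. Blue felt 62 mm along x by 26 mm along y, ridges 7 mm high at its ends and corners; the middle 40 mm of its long sides is open for fingertips. Outer bays' middles are 45 mm from the side walls
- bay_2 (a point): middle of the floor of bay 2 of 5 in the locker (1 leftmost, 48 mm apart), 35 mm above the desk, 82 mm in front of the hinge line. x to the locker's back, y left, z up. Blue felt 62 mm along x by 26 mm along y, ridges 7 mm high at its ends and corners; the middle 40 mm of its long sides is open for fingertips. Outer bays' middles are 45 mm from the side walls
- bay_3 (a point): middle of the floor of bay 3 of 5 in the locker (1 leftmost, 48 mm apart), 35 mm above the desk, 82 mm in front of the hinge line. x to the locker's back, y left, z up. Blue felt 62 mm along x by 26 mm along y, ridges 7 mm high at its ends and corners; the middle 40 mm of its long sides is open for fingertips. Outer bays' middles are 45 mm from the side walls
- bay_4 (a point): middle of the floor of bay 4 of 5 in the locker (1 leftmost, 48 mm apart), 35 mm above the desk, 82 mm in front of the hinge line. x to the locker's back, y left, z up. Blue felt 62 mm along x by 26 mm along y, ridges 7 mm high at its ends and corners; the middle 40 mm of its long sides is open for fingertips. Outer bays' middles are 45 mm from the side walls
- bay_5 (a point): middle of the floor of bay 5 of 5 in the locker (1 leftmost, 48 mm apart), 35 mm above the desk, 82 mm in front of the hinge line. x to the locker's back, y left, z up. Blue felt 62 mm along x by 26 mm along y, ridges 7 mm high at its ends and corners; the middle 40 mm of its long sides is open for fingertips. Outer bays' middles are 45 mm from the side walls
- stick_a_center (a point): middle of memory stick a: black, 52 mm long, 18 mm wide, 8 mm thick, about 12 g, lying flat on the desk, this point half-way up (4 mm). Local y runs along it; the silver plug (last 12 mm, 12 mm wide) is at its -y end. Grasp it across its width near the middle. All look alike; absent in some runs
- stick_a_plug (a point): tip of the silver plug of memory stick a, 26 mm from its middle toward local -y, half-way up
- stick_b_center (a point): middle of memory stick b: black, 52 mm long, 18 mm wide, 8 mm thick, about 12 g, lying flat on the desk, this point half-way up (4 mm). Local y runs along it; the silver plug (last 12 mm, 12 mm wide) is at its -y end. Grasp it across its width near the middle. All look alike; absent in some runs
- stick_b_plug (a point): tip of the silver plug of memory stick b, 26 mm from its middle toward local -y, half-way up
- stick_c_center (a point): middle of memory stick c: black, 52 mm long, 18 mm wide, 8 mm thick, about 12 g, lying flat on the desk, this point half-way up (4 mm). Local y runs along it; the silver plug (last 12 mm, 12 mm wide) is at its -y end. Grasp it across its width near the middle. All look alike; absent in some runs
- stick_c_plug (a point): tip of the silver plug of memory stick c, 26 mm from its middle toward local -y, half-way up
- stick_d_center (a point): middle of memory stick d: black, 52 mm long, 18 mm wide, 8 mm thick, about 12 g, lying flat on the desk, this point half-way up (4 mm). Local y runs along it; the silver plug (last 12 mm, 12 mm wide) is at its -y end. Grasp it across its width near the middle. All look alike; absent in some runs
- stick_d_plug (a point): tip of the silver plug of memory stick d, 26 mm from its middle toward local -y, half-way up
- stick_e_center (a point): middle of memory stick e: black, 52 mm long, 18 mm wide, 8 mm thick, about 12 g, lying flat on the desk, this point half-way up (4 mm). Local y runs along it; the silver plug (last 12 mm, 12 mm wide) is at its -y end. Grasp it across its width near the middle. All look alike; absent in some runs
- stick_e_plug (a point): tip of the silver plug of memory stick e, 26 mm from its middle toward local -y, half-way up
- phone: dark mobile phone, 146 x 72 x 8 mm, flat on the desk; bystander (origin: centre of its underside)
- eraser: blue and white eraser, 21 x 44 x 12 mm; bystander (origin: centre of its underside)
- pen_click: red ball pen, 145 mm long, 9 mm thick; bystander (origin: centre of its underside)
Not all that is in view belongs to the job. Leave any green look-alike of the part that bears stick_c_center alone.

How it is judged (in metres and radians):
On the way, in this order (a step that is already met when the one before it is completed fails the run):
1. the flap stands locked open by itself, the hand off it (value of joint flap above 2.03 rad and contact force between each of the arm, the fingers and flap below 0.1 N), for 0.5 s.
2. every memory stick lies flat in a bay, plug to the back, with the flap still up (((x of stick_a_center in the frame of bay_1 between -0.01 and 0.01 m and y of stick_a_center in the frame of bay_1 between -0.008 and 0.008 m and z of stick_a_center in the frame of bay_1 between 0 and 0.009 m and x of stick_a_plug in the frame of bay_1 above 0.012 m) or (x of stick_a_center in the frame of bay_2 between -0.01 and 0.01 m and y of stick_a_center in the frame of bay_2 between -0.008 and 0.008 m and z of stick_a_center in the frame of bay_2 between 0 and 0.009 m and x of stick_a_plug in the frame of bay_2 above 0.012 m) or (x of stick_a_center in the frame of bay_3 between -0.01 and 0.01 m and y of stick_a_center in the frame of bay_3 between -0.008 and 0.008 m and z of stick_a_center in the frame of bay_3 between 0 and 0.009 m and x of stick_a_plug in the frame of bay_3 above 0.012 m) or (x of stick_a_center in the frame of bay_4 between -0.01 and 0.01 m and y of stick_a_center in the frame of bay_4 between -0.008 and 0.008 m and z of stick_a_center in the frame of bay_4 between 0 and 0.009 m and x of stick_a_plug in the frame of bay_4 above 0.012 m) or (x of stick_a_center in the frame of bay_5 between -0.01 and 0.01 m and y of stick_a_center in the frame of bay_5 between -0.008 and 0.008 m and z of stick_a_center in the frame of bay_5 between 0 and 0.009 m and x of stick_a_plug in the frame of bay_5 above 0.012 m)) and ((x of stick_b_center in the frame of bay_1 between -0.01 and 0.01 m and y of stick_b_center in the frame of bay_1 between -0.008 and 0.008 m and z of stick_b_center in the frame of bay_1 between 0 and 0.009 m and x of stick_b_plug in the frame of bay_1 above 0.012 m) or (x of stick_b_center in the frame of bay_2 between -0.01 and 0.01 m and y of stick_b_center in the frame of bay_2 between -0.008 and 0.008 m and z of stick_b_center in the frame of bay_2 between 0 and 0.009 m and x of stick_b_plug in the frame of bay_2 above 0.012 m) or (x of stick_b_center in the frame of bay_3 between -0.01 and 0.01 m and y of stick_b_center in the frame of bay_3 between -0.008 and 0.008 m and z of stick_b_center in the frame of bay_3 between 0 and 0.009 m and x of stick_b_plug in the frame of bay_3 above 0.012 m) or (x of stick_b_center in the frame of bay_4 between -0.01 and 0.01 m and y of stick_b_center in the frame of bay_4 between -0.008 and 0.008 m and z of stick_b_center in the frame of bay_4 between 0 and 0.009 m and x of stick_b_plug in the frame of bay_4 above 0.012 m) or (x of stick_b_center in the frame of bay_5 between -0.01 and 0.01 m and y of stick_b_center in the frame of bay_5 between -0.008 and 0.008 m and z of stick_b_center in the frame of bay_5 between 0 and 0.009 m and x of stick_b_plug in the frame of bay_5 above 0.012 m)) and ((x of stick_c_center in the frame of bay_1 between -0.01 and 0.01 m and y of stick_c_center in the frame of bay_1 between -0.008 and 0.008 m and z of stick_c_center in the frame of bay_1 between 0 and 0.009 m and x of stick_c_plug in the frame of bay_1 above 0.012 m) or (x of stick_c_center in the frame of bay_2 between -0.01 and 0.01 m and y of stick_c_center in the frame of bay_2 between -0.008 and 0.008 m and z of stick_c_center in the frame of bay_2 between 0 and 0.009 m and x of stick_c_plug in the frame of bay_2 above 0.012 m) or (x of stick_c_center in the frame of bay_3 between -0.01 and 0.01 m and y of stick_c_center in the frame of bay_3 between -0.008 and 0.008 m and z of stick_c_center in the frame of bay_3 between 0 and 0.009 m and x of stick_c_plug in the frame of bay_3 above 0.012 m) or (x of stick_c_center in the frame of bay_4 between -0.01 and 0.01 m and y of stick_c_center in the frame of bay_4 between -0.008 and 0.008 m and z of stick_c_center in the frame of bay_4 between 0 and 0.009 m and x of stick_c_plug in the frame of bay_4 above 0.012 m) or (x of stick_c_center in the frame of bay_5 between -0.01 and 0.01 m and y of stick_c_center in the frame of bay_5 between -0.008 and 0.008 m and z of stick_c_center in the frame of bay_5 between 0 and 0.009 m and x of stick_c_plug in the frame of bay_5 above 0.012 m)) and ((x of stick_d_center in the frame of bay_1 between -0.01 and 0.01 m and y of stick_d_center in the frame of bay_1 between -0.008 and 0.008 m and z of stick_d_center in the frame of bay_1 between 0 and 0.009 m and x of stick_d_plug in the frame of bay_1 above 0.012 m) or (x of stick_d_center in the frame of bay_2 between -0.01 and 0.01 m and y of stick_d_center in the frame of bay_2 between -0.008 and 0.008 m and z of stick_d_center in the frame of bay_2 between 0 and 0.009 m and x of stick_d_plug in the frame of bay_2 above 0.012 m) or (x of stick_d_center in the frame of bay_3 between -0.01 and 0.01 m and y of stick_d_center in the frame of bay_3 between -0.008 and 0.008 m and z of stick_d_center in the frame of bay_3 between 0 and 0.009 m and x of stick_d_plug in the frame of bay_3 above 0.012 m) or (x of stick_d_center in the frame of bay_4 between -0.01 and 0.01 m and y of stick_d_center in the frame of bay_4 between -0.008 and 0.008 m and z of stick_d_center in the frame of bay_4 between 0 and 0.009 m and x of stick_d_plug in the frame of bay_4 above 0.012 m) or (x of stick_d_center in the frame of bay_5 between -0.01 and 0.01 m and y of stick_d_center in the frame of bay_5 between -0.008 and 0.008 m and z of stick_d_center in the frame of bay_5 between 0 and 0.009 m and x of stick_d_plug in the frame of bay_5 above 0.012 m)) and ((x of stick_e_center in the frame of bay_1 between -0.01 and 0.01 m and y of stick_e_center in the frame of bay_1 between -0.008 and 0.008 m and z of stick_e_center in the frame of bay_1 between 0 and 0.009 m and x of stick_e_plug in the frame of bay_1 above 0.012 m) or (x of stick_e_center in the frame of bay_2 between -0.01 and 0.01 m and y of stick_e_center in the frame of bay_2 between -0.008 and 0.008 m and z of stick_e_center in the frame of bay_2 between 0 and 0.009 m and x of stick_e_plug in the frame of bay_2 above 0.012 m) or (x of stick_e_center in the frame of bay_3 between -0.01 and 0.01 m and y of stick_e_center in the frame of bay_3 between -0.008 and 0.008 m and z of stick_e_center in the frame of bay_3 between 0 and 0.009 m and x of stick_e_plug in the frame of bay_3 above 0.012 m) or (x of stick_e_center in the frame of bay_4 between -0.01 and 0.01 m and y of stick_e_center in the frame of bay_4 between -0.008 and 0.008 m and z of stick_e_center in the frame of bay_4 between 0 and 0.009 m and x of stick_e_plug in the frame of bay_4 above 0.012 m) or (x of stick_e_center in the frame of bay_5 between -0.01 and 0.01 m and y of stick_e_center in the frame of bay_5 between -0.008 and 0.008 m and z of stick_e_center in the frame of bay_5 between 0 and 0.009 m and x of stick_e_plug in the frame of bay_5 above 0.012 m)) and value of joint flap above 2.03 rad), for 0.3 s.
3. the release button is pressed and the flap comes free (value of joint stay_release above 0.006 m and value of joint flap below 2.03 rad).
At the end, for the whole second after the job is handed in: flap below 0.06 rad and still, button up (under 2 mm); every stick present flat in a bay: middle within 10 mm along and 8 mm across of the bay's middle, under 9 mm above its floor, plug tip more than 12 mm toward the back (((x of stick_a_center in the frame of bay_1 between -0.01 and 0.01 m and y of stick_a_center in the frame of bay_1 between -0.008 and 0.008 m and z of stick_a_center in the frame of bay_1 between 0 and 0.009 m and x of stick_a_plug in the frame of bay_1 above 0.012 m) or (x of stick_a_center in the frame of bay_2 between -0.01 and 0.01 m and y of stick_a_center in the frame of bay_2 between -0.008 and 0.008 m and z of stick_a_center in the frame of bay_2 between 0 and 0.009 m and x of stick_a_plug in the frame of bay_2 above 0.012 m) or (x of stick_a_center in the frame of bay_3 between -0.01 and 0.01 m and y of stick_a_center in the frame of bay_3 between -0.008 and 0.008 m and z of stick_a_center in the frame of bay_3 between 0 and 0.009 m and x of stick_a_plug in the frame of bay_3 above 0.012 m) or (x of stick_a_center in the frame of bay_4 between -0.01 and 0.01 m and y of stick_a_center in the frame of bay_4 between -0.008 and 0.008 m and z of stick_a_center in the frame of bay_4 between 0 and 0.009 m and x of stick_a_plug in the frame of bay_4 above 0.012 m) or (x of stick_a_center in the frame of bay_5 between -0.01 and 0.01 m and y of stick_a_center in the frame of bay_5 between -0.008 and 0.008 m and z of stick_a_center in the frame of bay_5 between 0 and 0.009 m and x of stick_a_plug in the frame of bay_5 above 0.012 m)) and ((x of stick_b_center in the frame of bay_1 between -0.01 and 0.01 m and y of stick_b_center in the frame of bay_1 between -0.008 and 0.008 m and z of stick_b_center in the frame of bay_1 between 0 and 0.009 m and x of stick_b_plug in the frame of bay_1 above 0.012 m) or (x of stick_b_center in the frame of bay_2 between -0.01 and 0.01 m and y of stick_b_center in the frame of bay_2 between -0.008 and 0.008 m and z of stick_b_center in the frame of bay_2 between 0 and 0.009 m and x of stick_b_plug in the frame of bay_2 above 0.012 m) or (x of stick_b_center in the frame of bay_3 between -0.01 and 0.01 m and y of stick_b_center in the frame of bay_3 between -0.008 and 0.008 m and z of stick_b_center in the frame of bay_3 between 0 and 0.009 m and x of stick_b_plug in the frame of bay_3 above 0.012 m) or (x of stick_b_center in the frame of bay_4 between -0.01 and 0.01 m and y of stick_b_center in the frame of bay_4 between -0.008 and 0.008 m and z of stick_b_center in the frame of bay_4 between 0 and 0.009 m and x of stick_b_plug in the frame of bay_4 above 0.012 m) or (x of stick_b_center in the frame of bay_5 between -0.01 and 0.01 m and y of stick_b_center in the frame of bay_5 between -0.008 and 0.008 m and z of stick_b_center in the frame of bay_5 between 0 and 0.009 m and x of stick_b_plug in the frame of bay_5 above 0.012 m)) and ((x of stick_c_center in the frame of bay_1 between -0.01 and 0.01 m and y of stick_c_center in the frame of bay_1 between -0.008 and 0.008 m and z of stick_c_center in the frame of bay_1 between 0 and 0.009 m and x of stick_c_plug in the frame of bay_1 above 0.012 m) or (x of stick_c_center in the frame of bay_2 between -0.01 and 0.01 m and y of stick_c_center in the frame of bay_2 between -0.008 and 0.008 m and z of stick_c_center in the frame of bay_2 between 0 and 0.009 m and x of stick_c_plug in the frame of bay_2 above 0.012 m) or (x of stick_c_center in the frame of bay_3 between -0.01 and 0.01 m and y of stick_c_center in the frame of bay_3 between -0.008 and 0.008 m and z of stick_c_center in the frame of bay_3 between 0 and 0.009 m and x of stick_c_plug in the frame of bay_3 above 0.012 m) or (x of stick_c_center in the frame of bay_4 between -0.01 and 0.01 m and y of stick_c_center in the frame of bay_4 between -0.008 and 0.008 m and z of stick_c_center in the frame of bay_4 between 0 and 0.009 m and x of stick_c_plug in the frame of bay_4 above 0.012 m) or (x of stick_c_center in the frame of bay_5 between -0.01 and 0.01 m and y of stick_c_center in the frame of bay_5 between -0.008 and 0.008 m and z of stick_c_center in the frame of bay_5 between 0 and 0.009 m and x of stick_c_plug in the frame of bay_5 above 0.012 m)) and ((x of stick_d_center in the frame of bay_1 between -0.01 and 0.01 m and y of stick_d_center in the frame of bay_1 between -0.008 and 0.008 m and z of stick_d_center in the frame of bay_1 between 0 and 0.009 m and x of stick_d_plug in the frame of bay_1 above 0.012 m) or (x of stick_d_center in the frame of bay_2 between -0.01 and 0.01 m and y of stick_d_center in the frame of bay_2 between -0.008 and 0.008 m and z of stick_d_center in the frame of bay_2 between 0 and 0.009 m and x of stick_d_plug in the frame of bay_2 above 0.012 m) or (x of stick_d_center in the frame of bay_3 between -0.01 and 0.01 m and y of stick_d_center in the frame of bay_3 between -0.008 and 0.008 m and z of stick_d_center in the frame of bay_3 between 0 and 0.009 m and x of stick_d_plug in the frame of bay_3 above 0.012 m) or (x of stick_d_center in the frame of bay_4 between -0.01 and 0.01 m and y of stick_d_center in the frame of bay_4 between -0.008 and 0.008 m and z of stick_d_center in the frame of bay_4 between 0 and 0.009 m and x of stick_d_plug in the frame of bay_4 above 0.012 m) or (x of stick_d_center in the frame of bay_5 between -0.01 and 0.01 m and y of stick_d_center in the frame of bay_5 between -0.008 and 0.008 m and z of stick_d_center in the frame of bay_5 between 0 and 0.009 m and x of stick_d_plug in the frame of bay_5 above 0.012 m)) and ((x of stick_e_center in the frame of bay_1 between -0.01 and 0.01 m and y of stick_e_center in the frame of bay_1 between -0.008 and 0.008 m and z of stick_e_center in the frame of bay_1 between 0 and 0.009 m and x of stick_e_plug in the frame of bay_1 above 0.012 m) or (x of stick_e_center in the frame of bay_2 between -0.01 and 0.01 m and y of stick_e_center in the frame of bay_2 between -0.008 and 0.008 m and z of stick_e_center in the frame of bay_2 between 0 and 0.009 m and x of stick_e_plug in the frame of bay_2 above 0.012 m) or (x of stick_e_center in the frame of bay_3 between -0.01 and 0.01 m and y of stick_e_center in the frame of bay_3 between -0.008 and 0.008 m and z of stick_e_center in the frame of bay_3 between 0 and 0.009 m and x of stick_e_plug in the frame of bay_3 above 0.012 m) or (x of stick_e_center in the frame of bay_4 between -0.01 and 0.01 m and y of stick_e_center in the frame of bay_4 between -0.008 and 0.008 m and z of stick_e_center in the frame of bay_4 between 0 and 0.009 m and x of stick_e_plug in the frame of bay_4 above 0.012 m) or (x of stick_e_center in the frame of bay_5 between -0.01 and 0.01 m and y of stick_e_center in the frame of bay_5 between -0.008 and 0.008 m and z of stick_e_center in the frame of bay_5 between 0 and 0.009 m and x of stick_e_plug in the frame of bay_5 above 0.012 m)) and value of joint flap below 0.06 rad and value of joint stay_release below 0.002 m and velocity of joint flap between -0.05 and 0.05 rad/s); the robot touches nothing.
It fails at once if the flap is slammed (it falls or is pushed down faster than 2.5 rad/s) (velocity of joint flap below -2.5 rad/s).
It fails at once if the phone, the eraser or the pen is moved by more than 3 cm (distance of any of phone, eraser, pen_click from where it was at the start of the episode above 0.03 m).
Of stick_a, stick_b, stick_c, stick_d, stick_e only 3 to 5 are there at a start; the rules pass over those that are not, and their reading is None.
At some moment in a run one of stick_a, stick_b, stick_c, stick_d, stick_e may be knocked a few centimetres aside while the robot is not near it.
Once in a run the grip may slacken for a moment while it holds something.
It also fails if it takes over 210 s, if anything falls off the work surface, if the arm or the gripper's body presses on something with over 40 N, if the wrist force passes 120 N, or if a joint passes its speed limit or range.

ROBOT

A 6-joint arm with a two-finger parallel gripper is mounted at the origin on a cart in front of the work surface, level with it; the furniture and walls round the work are solid. World frame = base frame: x ahead of the robot, y to its left, z up, the work surface at z = 0. Lengths are in mm, angles in rad, forces in N, time in s.
With the tool pointing down it reaches from about 325 to 850 mm from the base axis. Payload 4.4 kg.
Tool frame: the origin (TCP) lies midway between the tips of the shut fingers; the grasp point (between the pads) lies 19 mm behind it (bot.grasp_offset is the distance from the TCP to the grasp point, in mm); z points along the fingers, y is the line along which they close (so a half turn about z gives the same grasp; the last joint's range is limited). The gripper opens to 94 mm and grips with 3 to 60 N. Pads are 16 mm wide; open, the fingers measure 119 mm over their backs; the gripper's body (75 mm by 177 mm) begins 78 mm behind the grasp point.
Start: joints at [-1.397, 0.207, 1.542, -0, 1.393, -0.15], TCP at [183.481, -544.942, 205.447] pointing down, gripper open.
Joint ranges: [-2.73, 2.73], [-0.86, 2.22], [0.23, 2.46], [-1.11, 4.25], [0.08, 2.63], [-2.82, 2.82]. Speed limits (rad/s): [2.79, 2.79, 3.14, 3.14, 3.14, 3.14].

INTERFACE

Orientations are given as a rotation vector (axis times angle).
In Python, from rig import readout, snapshot, ticket, regions_of, bot gives the robot as it stands.
- The arm moves only by the tool move_arm, never from a script. Its argument "commands" is a list of rows, each a list of 7 numbers: the shift along the tool's x, y, z in mm, then the turn, a rotation vector about the tool's x, y, z in rad, then the closure, from 0 (fully open) to 1 (shut). A call has 1 to 5 rows; each row shifts and turns the commanded pose from where the row before left it, along the tool's axes as they then stand; what a row does not reach is not made up. A row lasts 1/12 s, in which the tool goes at most 41.7 mm and 7.16 degrees, less where a joint would pass 70% of its speed; a pose out of reach is approached as far as the arm can. A call with a gripper value outside its range is refused whole. The fingers move at their own pace and stop on an object; "force" is the grip in N (left out, the last holds). Time passes only in rows, so rows that do not move let the fingers close. It gives the time, the measured TCP pose, the force, the opening and the grip force at its end, in the units of the state.
- readout.observe(): the state, without advancing time (a new reading comes with each control period).
- snapshot(name): name is "scene" or "top" or "wrist"; returns a dict with "color" (384x512x3 uint8, red, green, blue), "intrinsics" (3x3 intrinsics, pixels), "dist" ([k1, k2, p1, p2, k3] as OpenCV has them; the pictures are not rectified), "origin" and "orientation" of the camera in the world. Camera axes: x right, y up, looking along -z (the intrinsics and any distortion apply to the point x, -y, -z); pixel columns grow to the right and rows downward; lengths in mm; the calibration is good to about 2 mm. A picture is of the moment at which its call begins. There is no depth.
- ticket.close_job(): hands the job in; it is judged then, once.
Trained networks look in a picture, given as the dict that the camera call returned (one of the last four; its "shot" number tells which), for a name from the list of things; names that differ only in an ending like _2 or _b are one class to them, and where a whole thing is asked for, a point or a joint stands for the part that bears it (a point fixed in the world has none). Each returns a list of dicts, best first, with "confidence" (0 to 1); they miss things now and then, are a little off and sometimes report something else, mostly with a low value. They report only what shows in the picture. A call takes as long as a camera call. They do not tell look-alikes from the thing itself.
- regions_of(picture, label): "pixels" (384x512 bool, what is visible of it) and "bbox" ([left, top, width, height] in pixels, round what is visible of it).
The state is a dict: "clock": time; "joints": joint angles; "joint_vel": joint speeds; "joint_efforts": joint torques, N m; "tool_pos": TCP position; "eef_rot": TCP orientation; "force": force on the tool from outside, world axes, zero at the start; "torque": the same for the moment, N m; "finger_gap": opening from 0.0 (shut) to 1.0 (fully open); "gripper_force": force on a finger pad.
Only numpy, scipy, OpenCV 4.12 (cv2) and the standard library are available. Lean on these libraries where they do the work, as an engineer would, in place of code of your own. Each camera call takes 0.05 s, during which the arm holds its last target. There are 200 camera calls.

## Working session

There is one attempt and no reset: what is moved stays moved. The work goes in short steps, Python scripts to look and compute and a tool call to move; the robot and the scene stay as the last step left them, time stands still between calls to the robot, and variables do not carry over. Pictures are saved under pics/ and viewed, at most 14 in all, crops included, and the job is handed in when it is done.

Besides the shell and the picture viewer there is one more tool, called after "Call:" in YAML: its name, and indented under it one key for each argument. move_arm: Moves the arm, as the interface text tells. Its arguments: {"type":"object","properties":{"commands":{"type":"array"},"force":{"type":"number"}},"required":["commands"]}

```bash
ls; mkdir -p pics
cat > h.py <<'E'
import numpy as np,cv2
from scipy.spatial.transform import Rotation as R
from rig import readout,snapshot,ticket,regions_of,bot
def rot(p):
    o=np.array(p["orientation"],float)
    return o if o.shape==(3,3) else (R.from_rotvec(o).as_matrix() if o.size==3 else R.from_quat(o).as_matrix())
def ray(p,uv):
    q=cv2.undistortPoints(np.array(uv,float).reshape(-1,1,2),np.array(p["intrinsics"]),np.array(p["dist"])).reshape(-1,2)
    d=np.c_[q[:,0],-q[:,1],-np.ones(len(q))]
    return np.array(p["origin"]),d@rot(p).T
def at(p,uv,z):
    o,d=ray(p,uv); return o+d*((z-o[2])/d[:,2])[:,None]
def proj(p,X):
    c=(np.atleast_2d(X)-np.array(p["origin"]))@rot(p); c=c*[1,-1,-1]
    return cv2.projectPoints(c.reshape(-1,1,3),np.zeros(3),np.zeros(3),np.array(p["intrinsics"]),np.array(p["dist"]))[0].reshape(-1,2)
def save(p,n): cv2.imwrite("pics/"+n,p["color"][:,:,::-1])
def st():
    s=readout.observe(); print({k:np.round(s[k],3).tolist() for k in ("clock","joints","tool_pos","eef_rot","force","finger_gap","gripper_force")})
E
python3 - <<'E'
from h import *
st()
T=snapshot("top");S=snapshot("scene")
save(T,"top0.png");save(S,"sc0.png")
print(T["origin"],T["orientation"],S["origin"],S["orientation"])
for p,n in((T,'top'),(S,'sc')):
  for l in("stick_a_center","flap_handle","release_top","locker","phone","eraser","pen_click"):
    for r in regions_of(p,l)[:8]:
      m=r["pixels"];v,u=np.nonzero(m); print(n,l,round(r["confidence"],2),r["bbox"],at(p,[[u.mean(),v.mean()]],4)[0].round(0),len(u))
E
```

```text
pics
{'clock': 0.0, 'joints': [-1.396, 0.207, 1.543, -0.0, 1.393, -0.15], 'tool_pos': [183.334, -544.145, 204.311], 'eef_rot': [-3.098, -0.508, 0.0], 'force': [0.314, -0.79, 0.024], 'finger_gap': 1.002, 'gripper_force': 0.0}
[ 360.28664581   74.88900285 1020.14094635] [ 0.15686506 -0.17099029 -1.70581124] [-297.5635873   499.53699024  712.12998144] [ 0.61860484 -0.99648761 -1.81765357]
top stick_a_center 0.51 [206.8, 128.1, 152.9, 108.2] [589. -60.   4.] 10008
top flap_handle 0.67 [207.9, 129.9, 151.5, 107.1] [589. -60.   4.] 9836
top flap_handle 0.61 [208.2, 146.8, 121.2, 87.7] [584. -15.   4.] 6980
top release_top 0.55 [338.2, 178.4, 10.6, 6.8] [ 566. -227.    4.] 72
top locker 0.59 [205.1, 130.8, 153.6, 105.1] [589. -60.   4.] 9794
top phone 0.96 [353.8, 211.6, 34.4, 51.8] [ 399. -264.    4.] 1391
top eraser 0.52 [164.5, 182.2, 16.5, 9.9] [620. 259.   4.] 102
top eraser 0.46 [201.2, 137.6, 8.0, 12.5] [743. 156.   4.] 104
top pen_click 0.64 [134.8, 161.6, 44.7, 7.0] [702. 297.   4.] 146
top pen_click 0.56 [205.2, 131.9, 155.2, 103.8] [590. -60.   4.] 9686
sc stick_a_center 0.58 [220.5, 138.3, 125.1, 101.7] [651. -60.   4.] 7654
sc flap_handle 0.66 [225.1, 157.4, 113.5, 60.5] [687. -72.   4.] 4463
sc flap_handle 0.52 [217.9, 141.4, 128.2, 99.0] [652. -61.   4.] 7837
sc release_top 0.45 [340.0, 164.6, 5.9, 7.5] [ 699. -313.    4.] 36
sc locker 0.59 [221.6, 141.3, 124.6, 96.6] [651. -60.   4.] 7623
sc locker 0.23 [175.9, 220.7, 20.8, 7.0] [620. 261.   4.] 103
sc eraser 0.45 [204.0, 185.6, 9.7, 14.3] [743. 158.   4.] 101
sc eraser 0.24 [149.8, 241.5, 11.4, 10.0] [564. 360.   4.] 84
sc pen_click 0.63 [141.8, 206.5, 43.4, 10.7] [702. 295.   4.] 171
```

```bash
python3 -c "
import cv2
a=cv2.imread('pics/top0.png');cv2.imwrite('pics/top0b.png',cv2.resize(a[110:310,110:410],None,fx=2.6,fy=2.6,interpolation=cv2.INTER_CUBIC))"
```

```text
(no output)
```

View pics/top0b.png

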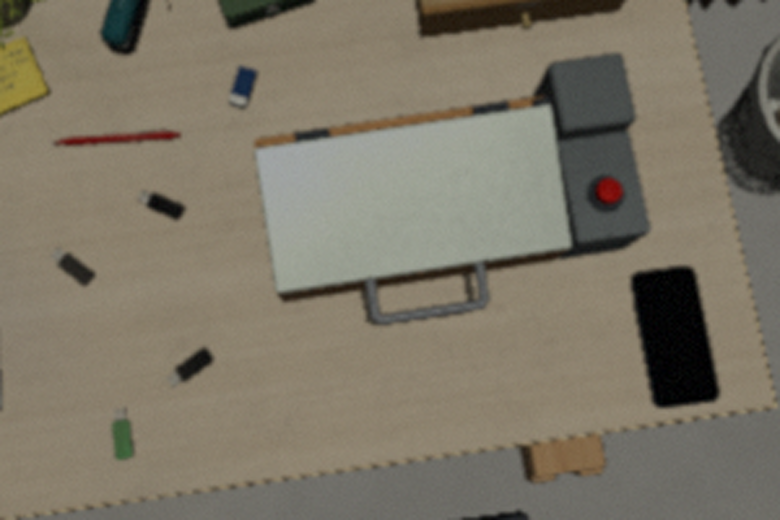

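View pics/sc0.png

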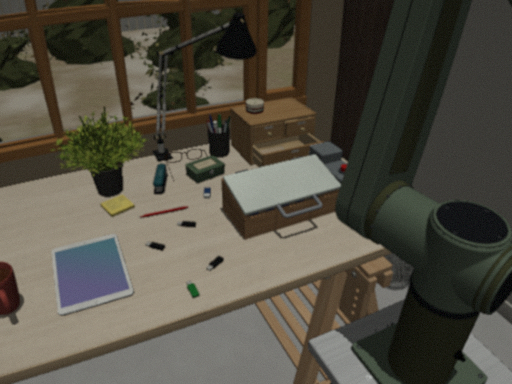

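Top view: three black sticks at full-image px (173,189), (139,213) and (184,250), each with its plug to the left. The green look-alike is at (157,278) and stays put. The locker's flap bar is around (275,228) and the red button at (344,183).

```bash
cat >> h.py <<'E'
def L2W(q,P):  # q=x,y,yaw of locker origin ; P locker coords
    P=np.atleast_2d(P).astype(float); c,s=np.cos(q[2]),np.sin(q[2])
    return np.c_[q[0]+c*P[:,0]-s*P[:,1],q[1]+s*P[:,0]+c*P[:,1],P[:,2]]
def stick(p,uv,z=4,w=16,thr=75):
    u,v=map(int,uv); im=p["color"].max(2).astype(int)
    m=np.zeros(im.shape,np.uint8); m[v-w:v+w+1,u-w:u+w+1]=(im[v-w:v+w+1,u-w:u+w+1]<thr)
    n,l,s,c=cv2.connectedComponentsWithStats(m)
    k=1+np.argmin([np.hypot(*(c[i]-uv))-s[i,4]*.05 for i in range(1,n)]); vv,uu=np.nonzero(l==k)
    X=at(p,np.c_[uu,vv],z)[:,:2]; r=cv2.minAreaRect(X.astype(np.float32))
    bp=cv2.boxPoints(r); e=bp[1]-bp[0],bp[2]-bp[1]; a=max(e,key=np.linalg.norm)
    return X.mean(0),np.array(r[0]),np.array(r[1]),np.arctan2(a[1],a[0]),(uu,vv)
E
python3 - <<'E'
from h import *
from scipy.optimize import least_squares
T=snapshot("top");S=snapshot("scene")
t=.28; f=np.array
# flap upper-face corners and bar ends, locker coords (hinge x=70,z=110)
def P(a,h,y): return [70-a*np.cos(t)+h*np.sin(t)*-1+0, y, 110-a*np.sin(t)+h*np.cos(t)]
top=lambda a: 110-23+(123-a)*np.tan(t)
fx=148*np.cos(t)
M=f([[70-fx,149,top(fx)],[70-fx,-149,top(fx)],[70,149,top(0)],[70,-149,top(0)],[70-184,50,63],[70-184,-50,63]])
uv=f([[278,292],[572,247],[257,147],[553,106],[377,319],[486,302]])/2.6+110
w=f([1,1,.6,.6,1,1])[:,None]
g=least_squares(lambda q:((proj(T,L2W(q,M))-uv)*w).ravel(),[590,-50,-.05])
print(g.x,(proj(T,L2W(g.x,M))-uv).round(1).tolist()); print(proj(S,L2W(g.x,M)).round(0).tolist())
b=T["color"].astype(int); m=(b[...,0]>120)&(b[...,1]<60)&(b[...,2]<60); m[:,:300]=0; v,u=np.nonzero(m)
B=at(T,[[u.mean(),v.mean()]],120)[0]; c,s=np.cos(g.x[2]),np.sin(g.x[2]); d=B[:2]-g.x[:2]
print("button",len(u),B,"locker coords",c*d[0]+s*d[1],-s*d[0]+c*d[1])
print("bar",L2W(g.x,[[70-184,0,63]]),"bays",L2W(g.x,[[-12,96-48*i,35] for i in range(5)]).round(0).tolist())
for p in [(173,189),(139,213),(184,250)]:
  o=stick(T,p); print([np.round(x,2) for x in o[:4]])
W=snapshot("wrist"); print(W["origin"],W["orientation"],W["intrinsics"]); st()
E
```

```text
[ 5.67322639e+02 -8.13643135e+00  9.25046506e-03] [[-0.1, -0.2], [0.3, -0.0], [-0.9, -1.4], [0.3, -2.5], [2.1, 0.4], [-2.1, 1.2]]
[[246.0, 215.0], [343.0, 188.0], [224.0, 175.0], [316.0, 153.0], [288.0, 219.0], [321.0, 210.0]]
button 33 [ 540.76726872 -192.74632735  120.        ] locker coords -28.261937585066175 -184.35635139089246
bar [[453.32751696  -9.19096933  63.        ]] bays [[554.0, 88.0, 35.0], [555.0, 40.0, 35.0], [555.0, -8.0, 35.0], [556.0, -56.0, 35.0], [556.0, -104.0, 35.0]]
[array([616.77, 256.69]), array([617.12, 257.02]), array([39.09, 16.57]), np.float32(1.01)]
[array([560.91, 359.75]), array([560.64, 359.82]), array([38.07, 16.35]), np.float32(0.77)]
[array([441.73, 243.32]), array([441.54, 243.43]), array([16.71, 38.36]), np.float32(-1.06)]
[ 255.48414793 -521.32506011  384.79773527] [-0.23029052  0.16632725 -1.23900269] [[342.03615391   0.         251.77974719]
 [  0.         342.03615391 189.70497021]
 [  0.           0.           1.        ]]
{'clock': 0.95, 'joints': [-1.396, 0.207, 1.542, 0.0, 1.394, -0.15], 'tool_pos': [183.491, -544.936, 205.466], 'eef_rot': [3.1, 0.508, 0.0], 'force': [0.244, -0.403, 0.573], 'finger_gap': 1.001, 'gripper_force': 0.0}
```

```bash
cat >> h.py <<'E'
def Rt(psi,tilt=0): # tool down, tool x at yaw psi
    c,s=np.cos(psi),np.sin(psi); return np.array([[c,s,0],[s,-c,0],[0,0,-1.]])
def plan(*wps,cl=0,start=None,step=38,ang=.115):
    s=readout.observe(); p=np.array(s["tool_pos"]); M=R.from_rotvec(s["eef_rot"])
    if start is not None: p=np.array(start[:3],float); M=R.from_matrix(Rt(start[3]))
    rows=[]
    for w in wps:
        t=np.array(w[:3],float); G=R.from_matrix(Rt(w[3])); D=(M.inv()*G).as_rotvec(); d=t-p
        n=int(max(1,np.ceil(np.linalg.norm(d)/step),np.ceil(np.linalg.norm(D)/ang)))
        for i in range(n):
            q=p+d/n; v=M.inv().apply(q-p); rows.append([round(x,1) for x in v]+[round(x,4) for x in D/n]+[cl]); M=M*R.from_rotvec(D/n); p=q
    for i in range(0,len(rows),5): print(str(rows[i:i+5]).replace("-0.0,","0,").replace("0.0,","0,"))
E
python3 - <<'E'
from h import *
plan((440,-9,205,1.58))
E
```

```text
[[np.float64(25.9), np.float64(-26.6), np.float64(0.0), np.float64(0.0), np.float64(0.0), np.float64(-0.0785), 0], [np.float64(27.9), np.float64(-24.5), np.float64(0.0), np.float64(0.0), np.float64(0.0), np.float64(-0.0785), 0], [np.float64(29.7), np.float64(-22.3), np.float64(0.0), np.float64(0.0), np.float64(0.0), np.float64(-0.0785), 0], [np.float64(31.4), np.float64(-19.9), np.float64(0.0), np.float64(0.0), np.float64(0.0), np.float64(-0.0785), 0], [np.float64(32.8), np.float64(-17.3), np.float64(0.0), np.float64(0.0), np.float64(0.0), np.float64(-0.0785), 0]]
[[np.float64(34.1), np.float64(-14.7), np.float64(0.0), np.float64(0.0), np.float64(0.0), np.float64(-0.0785), 0], [np.float64(35.1), np.float64(-12.0), np.float64(0.0), np.float64(0.0), np.float64(0.0), np.float64(-0.0785), 0], [np.float64(36.0), np.float64(-9.2), np.float64(0.0), np.float64(0.0), np.float64(0.0), np.float64(-0.0785), 0], [np.float64(36.6), np.float64(-6.4), np.float64(0.0), np.float64(0.0), np.float64(0.0), np.float64(-0.0785), 0], [np.float64(37.0), np.float64(-3.5), np.float64(0.0), np.float64(0.0), np.float64(0.0), np.float64(-0.0785), 0]]
[[np.float64(37.1), np.float64(-0.6), np.float64(0.0), np.float64(0.0), np.float64(0.0), np.float64(-0.0785), 0], [np.float64(37.1), np.float64(2.4), np.float64(0.0), np.float64(0.0), np.float64(0.0), np.float64(-0.0785), 0], [np.float64(36.8), np.float64(5.2), np.float64(0.0), np.float64(0.0), np.float64(0.0), np.float64(-0.0785), 0], [np.float64(36.2), np.float64(8.1), np.float64(0.0), np.float64(0.0), np.float64(0.0), np.float64(-0.0785), 0], [np.float64(35.5), np.float64(10.9), np.float64(0.0), np.float64(0.0), np.float64(0.0), np.float64(-0.0785), 0]]
[[np.float64(34.5), np.float64(13.7), np.float64(0.0), np.float64(0.0), np.float64(0.0), np.float64(-0.0785), 0]]
```

Call:
move_arm:
  commands:
    - [26,-27,0,0,0,-0.08,0]
    - [28,-24,0,0,0,-0.08,0]
    - [30,-22,0,0,0,-0.08,0]
    - [31,-20,0,0,0,-0.08,0]
    - [33,-17,0,0,0,-0.08,0]

```text
clock: 1.37
tool_pos: [264.1, -376.1, 205.4]
eef_rot: [2.936, 1.118, 0.0]
force: [0.2, -0.7, 0.1]
finger_gap: 1.0
gripper_force: 0.0
```

Call:
move_arm:
  commands:
    - [34,-15,0,0,0,-0.08,0]
    - [35,-12,0,0,0,-0.08,0]
    - [36,-9,0,0,0,-0.08,0]
    - [37,-6,0,0,0,-0.08,0]
    - [37,-3,0,0,0,-0.08,0]

```text
clock: 1.78
tool_pos: [343.3, -207.8, 205.8]
eef_rot: [2.654, 1.679, 0.001]
force: [0.9, -1.1, -0.3]
finger_gap: 1.0
gripper_force: 0.0
```

Call:
move_arm:
  commands:
    - [37,0,0,0,0,-0.08,0]
    - [37,3,0,0,0,-0.08,0]
    - [37,6,0,0,0,-0.08,0]
    - [36,9,0,0,0,-0.08,0]
    - [35,12,0,0,0,-0.08,0]

```text
clock: 2.2
tool_pos: [424.0, -40.3, 205.9]
eef_rot: [2.267, 2.174, 0.001]
force: [0.6, -0.9, 1.0]
finger_gap: 0.996
gripper_force: 0.0
```

Call:
move_arm:
  commands:
    - [34,14,0,0,0,-0.06,0]
    - [0,0,0,0,0,0,0]
    - [0,0,0,0,0,0,0]

```text
clock: 2.45
tool_pos: [439.3, -7.3, 205.5]
eef_rot: [2.201, 2.241, -0.001]
force: [0.1, -1.0, -0.2]
finger_gap: 1.001
gripper_force: 0.0
```

```bash
sed -i 's/\[round(x,1) for x in v\]+\[round(x,4) for x in D\/n\]/[round(float(x),1) for x in v]+[round(float(x),3) for x in D\/n]/' h.py
python3 - <<'E'
from h import *
st()
W=snapshot("wrist");save(W,"w1.png"); print(W["origin"],rot(W)[:,2])
for r in regions_of(W,"flap_handle")[:3]: print(r["confidence"],r["bbox"])
q=[567.3,-8.1,.009]; print(proj(W,L2W(q,[[-44,0,63],[-114,50,63],[-114,-50,63]])[1:]))
E
```

```text
{'clock': 2.45, 'joints': [-0.214, -0.091, 1.855, -0.0, 1.377, -0.232], 'tool_pos': [439.295, -7.27, 205.497], 'eef_rot': [2.201, 2.241, -0.001], 'force': [0.094, -0.992, -0.161], 'finger_gap': 1.001, 'gripper_force': 0.0}
[437.58547377  68.3783213  384.80141999] [-0.00393689  0.262499    0.96492423]
0.84 [263.1, 1.1, 248.9, 307.9]
[[267.88646398 127.7404745 ]
 [265.84697523 228.24959448]]
```

View pics/w1.png

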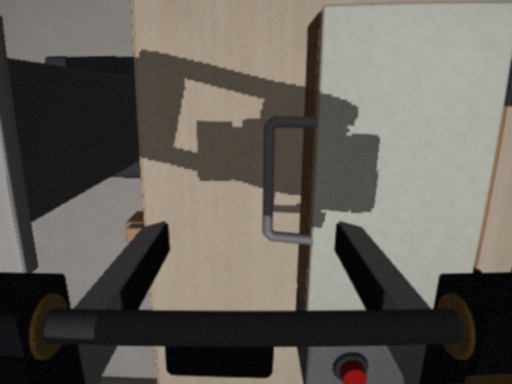

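Wrist view: the bar is a vertical steel line at column 268, rows 122–237. My model predicts 267 and 128–228, so the locker fit holds. I'm closing the fingers to about 36 mm and going down astride the bar.

Call:
move_arm:
  commands:
    - [-2,15,21,0,0,0.009,0.62]
    - [0,0,30,0,0,0,0.62]
    - [0,0,10,0,0,0,0.62]
    - [0,0,10,0,0,0,0.62]
    - [0,0,0,0,0,0,0.62]

```text
clock: 2.97
tool_pos: [451.9, -11.3, 132.5]
eef_rot: [-2.216, -2.222, 0.004]
force: [0.3, -0.2, -0.7]
finger_gap: 0.682
gripper_force: 0.0
```

Call:
move_arm:
  commands:
    - [0,0,30,0,0,0,0.62]
    - [0,0,25,0,0,0,0.62]
    - [0,0,20,0,0,0,0.62]
    - [0,0,15,0,0,0,0.62]
    - [0,0,0,0,0,0,0.62]

```text
clock: 3.38
tool_pos: [451.9, -10.7, 42.7]
eef_rot: [-2.214, -2.223, 0.004]
force: [-0.0, -0.1, 0.6]
finger_gap: 0.386
gripper_force: 0.0
```

Call:
move_arm:
  commands:
    - [0,0,0,0,0,0,0.95]
    - [0,0,0,0,0,0,0.95]
    - [0,0,0,0,0,0,0.95]
    - [0,0,0,0,0,0,0.95]
    - [0,0,0,0,0,0,0.95]
  force: 25

```text
clock: 3.8
tool_pos: [454.7, -10.9, 45.5]
eef_rot: [2.214, 2.226, 0.001]
force: [0.8, -0.5, 0.4]
finger_gap: 0.095
gripper_force: 25.0
```

Run:
```python
from h import *
st()
# arc: hinge at (x0,z0); bar angle a from forward horizontal: -.25 (bar) -> ; radius190
a0=np.arctan2(-47,184); n=20; a=a0+np.linspace(0,2.19,n+1)
X=-190*np.cos(a); Z=190*np.sin(a); print([(round(dx),round(-dz)) for dx,dz in zip(np.diff(X),np.diff(Z))], X[-1],Z[-1])
```

```text
{'clock': 3.8, 'joints': [-0.214, 0.16, 1.97, -0.0, 1.01, -0.219], 'tool_pos': [454.738, -10.901, 45.473], 'eef_rot': [2.214, 2.226, 0.001], 'force': [0.751, -0.519, 0.373], 'finger_gap': 0.095, 'gripper_force': 25.005}
[(-4, -20), (-2, -21), (0, -21), (3, -21), (5, -20), (7, -20), (9, -19), (11, -17), (13, -16), (15, -15), (16, -13), (18, -11), (19, -9), (20, -7), (20, -5), (21, -3), (21, 0), (21, 2), (20, 4), (20, 6)] 68.55039973821009 177.20282925430848
```

Gripping the bar (gap 9 mm). Raising along the arc.

Call:
move_arm:
  commands:
    - [0,-4,-20,0,0,0,0.95]
    - [0,-2,-21,0,0,0,0.95]
    - [0,0,-21,0,0,0,0.95]
    - [0,3,-21,0,0,0,0.95]
    - [0,5,-20,0,0,0,0.95]

```text
clock: 4.22
tool_pos: [465.1, -10.8, 151.0]
eef_rot: [2.205, 2.214, 0.025]
force: [28.7, 2.2, -18.5]
finger_gap: 0.101
gripper_force: 25.0
```

Call:
move_arm:
  commands:
    - [0,7,-20,0,0,0,0.95]
    - [0,9,-19,0,0,0,0.95]
    - [0,11,-17,0,0,0,0.95]
    - [0,13,-16,0,0,0,0.95]
    - [0,15,-15,0,0,0,0.95]

```text
clock: 4.63
tool_pos: [518.3, -10.3, 230.5]
eef_rot: [2.209, 2.219, 0.017]
force: [29.0, -2.1, -40.3]
finger_gap: 0.098
gripper_force: 25.0
```

Call:
move_arm:
  commands:
    - [0,2,3,0,0,0,0.95]
    - [0,2,2,0,0,0,0.95]
    - [0,0,0,0,0,0,0.95]

```text
clock: 4.88
tool_pos: [516.1, -10.3, 228.7]
eef_rot: [2.215, 2.227, 0.002]
force: [6.0, -0.3, -7.0]
finger_gap: 0.092
gripper_force: 25.0
```

Run:
```python
from h import *
st()
W=snapshot("scene");save(W,"s2.png")
```

```text
{'clock': 4.883, 'joints': [-0.188, 0.062, 1.656, 0.0, 1.422, -0.193], 'tool_pos': [516.134, -10.291, 228.691], 'eef_rot': [2.215, 2.227, 0.002], 'force': [5.951, -0.274, -7.042], 'finger_gap': 0.092, 'gripper_force': 25.002}
```

View pics/s2.png

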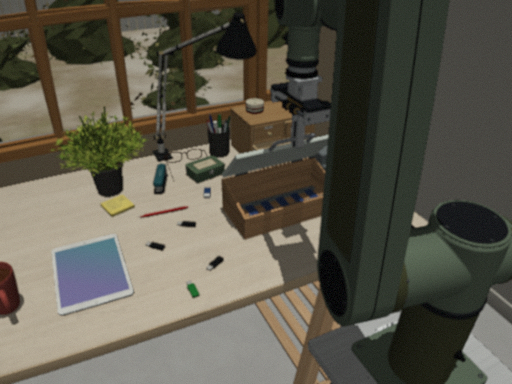

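Scene view: the flap is about half up and held by the gripper, and the five blue bays show at (250–318, 190–215). Continuing the arc.

Call:
move_arm:
  commands:
    - [0,13,-10,0,0,0,0.95]
    - [0,14,-9,0,0,0,0.95]
    - [0,15,-8,0,0,0,0.95]
    - [0,15,-6.5,0,0,0,0.95]
    - [0,0,0,0,0,0,0.95]

```text
clock: 5.35
tool_pos: [572.2, -9.6, 263.9]
eef_rot: [-2.215, -2.226, 0.0]
force: [-2.7, 1.3, 1.3]
finger_gap: 0.096
gripper_force: 25.0
```

Call:
move_arm:
  commands:
    - [0,16,-5,0,0,0,0.95]
    - [0,16,-3.5,0,0,0,0.95]
    - [0,16.5,-2,0,0,0,0.95]
    - [0,17,-1,0,0,0,0.95]
    - [0,0,0,0,0,0,0.95]

```text
clock: 5.77
tool_pos: [637.9, -9.3, 276.7]
eef_rot: [2.215, 2.227, 0.001]
force: [-2.1, 0.2, 6.4]
finger_gap: 0.101
gripper_force: 25.0
```

Call:
move_arm:
  commands:
    - [0,17,1,0,0,0,0.95]
    - [0,17,2,0,0,0,0.95]
    - [0,17,4,0,0,0,0.95]
    - [0,16,5,0,0,0,0.95]
    - [0,0,0,0,0,0,0.95]

```text
clock: 6.18
tool_pos: [706.0, -8.4, 263.5]
eef_rot: [2.214, 2.227, 0.005]
force: [0.2, 2.4, 3.1]
finger_gap: 0.093
gripper_force: 25.0
```

Run:
```python
from h import *
st()
W=snapshot("wrist");save(W,"w2.png")
```

```text
{'clock': 6.183, 'joints': [-0.135, 0.452, 1.103, 0.002, 1.583, -0.141], 'tool_pos': [705.992, -8.407, 263.49], 'eef_rot': [2.214, 2.227, 0.005], 'force': [0.231, 2.394, 3.052], 'finger_gap': 0.093, 'gripper_force': 25.017}
```

View pics/w2.png

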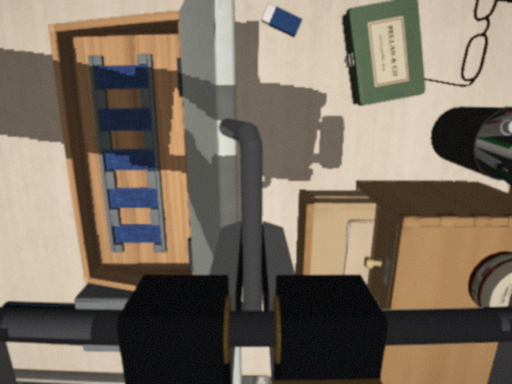

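Wrist view: the flap stands past upright with the bar between the fingers at about (250,190), and the bays are open at left. Opening, then withdrawing upward.

Call:
move_arm:
  commands:
    - [0,0,0,0,0,0,0.6]
    - [0,0,0,0,0,0,0.6]
    - [0,0,0,0,0,0,0.6]
    - [0,0,0,0,0,0,0.6]

```text
clock: 6.57
tool_pos: [703.8, -9.7, 262.3]
eef_rot: [-2.216, -2.226, 0.001]
force: [-0.5, 0.1, 1.3]
finger_gap: 0.346
gripper_force: 0.3
```

Call:
move_arm:
  commands:
    - [0,0,-30,0,0,0,0.6]
    - [0,0,-30,0,0,0,0.6]
    - [0,-35,-5,0,0,0,0.6]
    - [0,-35,0,0,0,0,0.6]
    - [0,-35,0,0,0,0,0.6]

```text
clock: 6.98
tool_pos: [599.0, -10.3, 327.9]
eef_rot: [2.215, 2.226, 0.001]
force: [-0.1, 0.3, 0.8]
finger_gap: 0.403
gripper_force: 0.0
```

Call:
move_arm:
  commands:
    - [0,-35,0,0,0,0,0]
    - [0,-35,0,0,0,0,0]
    - [0,-35,0,0,0,0,0]
    - [0,-25,0,0,0,0,0]
    - [0,0,0,0,0,0,0]

```text
clock: 7.4
tool_pos: [465.7, -10.3, 327.7]
eef_rot: [-2.216, -2.226, 0.001]
force: [0.3, -0.1, 0.6]
finger_gap: 0.72
gripper_force: 0.0
```

Run:
```python
from h import *
st()
S=snapshot("scene");T=snapshot("top");W=snapshot("wrist");save(W,"w3.png");cv2.imwrite("pics/m3.png",np.hstack([cv2.resize(S["color"][100:300,100:400],None,fx=1.33,fy=2),cv2.resize(W["color"],(400,400))])[:,:,::-1])
for p,z in((W,35),(T,35)):
  h=cv2.cvtColor(p["color"],cv2.COLOR_RGB2HSV); m=((h[...,0]>105)&(h[...,0]<130)&(h[...,1]>120)&(h[...,2]>40)).astype(np.uint8)
  n,l,s,c=cv2.connectedComponentsWithStats(m)
  for i in range(1,n):
    if s[i,4]>40: print(s[i].tolist(),c[i].round(1),at(p,[c[i]],z)[0].round(1))
q=[568.7,-8.1,.009]; B=L2W(q,[[-12,96-48*i,35] for i in range(5)]);print(B.round(1).tolist(),proj(W,B).round(0).tolist())
for u in [(173,189),(139,213),(184,250)]:
  o=stick(T,u); print([np.round(x,2) for x in o[:4]])
```

```text
{'clock': 7.4, 'joints': [-0.208, -0.102, 1.616, -0.001, 1.627, -0.212], 'tool_pos': [465.684, -10.282, 327.665], 'eef_rot': [-2.216, -2.226, 0.001], 'force': [0.334, -0.081, 0.642], 'finger_gap': 0.72, 'gripper_force': 0.0}
[297, 69, 45, 19, 791] [319.   77.9] [558.   90.1  35. ]
[296, 106, 44, 18, 698] [317.7 114.4] [558.6  42.5  35. ]
[295, 142, 43, 17, 629] [316.1 149.9] [558.8  -5.9  35. ]
[295, 176, 42, 16, 620] [315.1 183.3] [559.9 -53.9  35. ]
[294, 208, 41, 16, 548] [313.3 215.2] [ 559.8 -102.    35. ]
[418, 145, 11, 10, 72] [423.1 149.2] [ 623.2 -458.2   35. ]
[246, 186, 10, 21, 96] [250.2 195.7] [559.7  43.5  35. ]
[229, 188, 10, 22, 156] [233.4 198.6] [558.2  90.4  35. ]
[[555.8, 87.8, 35.0], [556.3, 39.8, 35.0], [556.7, -8.2, 35.0], [557.1, -56.2, 35.0], [557.6, -104.2, 35.0]] [[317.0, 80.0], [316.0, 116.0], [315.0, 152.0], [313.0, 185.0], [312.0, 217.0]]
[array([616.46, 257.15]), array([616.3 , 256.77]), array([37.78, 15.4 ]), np.float32(1.01)]
[array([560.29, 359.01]), array([560.81, 359.39]), array([37.72, 13.74]), np.float32(0.78)]
[array([441.41, 243.84]), array([441.47, 243.6 ]), array([15.6 , 36.75]), np.float32(-1.06)]
```

View pics/m3.png

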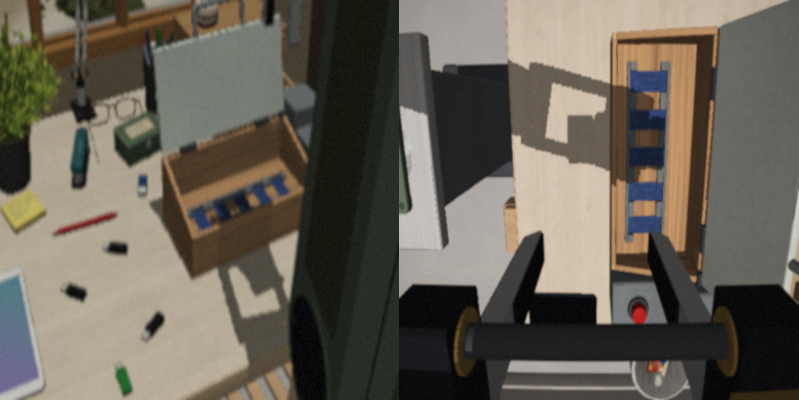

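Composite view: the flap is locked open with the hand off it, all bays are empty, and the three black sticks have not moved. The bays measured from both cameras agree. Next, over stick C at top px (184,250).

Run:
```python
from h import *
plan((438.6,248.8,160,2.08))
```

```text
[[28.9, -3.4, 18.6, 0, 0, -0.056, 0], [29.0, -1.8, 18.6, 0, 0, -0.056, 0], [29.1, -0.1, 18.6, 0, 0, -0.056, 0], [29.0, 1.5, 18.6, 0, 0, -0.056, 0], [28.9, 3.1, 18.6, 0, 0, -0.056, 0]]
[[28.7, 4.7, 18.6, 0, 0, -0.056, 0], [28.4, 6.3, 18.6, 0, 0, -0.056, 0], [28.0, 7.9, 18.6, 0, 0, -0.056, 0], [27.5, 9.5, 18.6, 0, 0, -0.056, 0]]
```

Call:
move_arm:
  commands:
    - [29,-3,18.5,0,0,-0.056,0]
    - [29,-2,18.5,0,0,-0.056,0]
    - [29,0,18.5,0,0,-0.056,0]
    - [29,1.5,18.5,0,0,-0.056,0]
    - [29,3,18.5,0,0,-0.056,0]

```text
clock: 7.97
tool_pos: [453.2, 135.2, 233.9]
eef_rot: [1.88, 2.516, 0.001]
force: [0.7, -0.2, 0.3]
finger_gap: 0.999
gripper_force: 0.0
```

Call:
move_arm:
  commands:
    - [29,5,19,0,0,-0.056,0.4]
    - [28,6,19,0,0,-0.056,0.4]
    - [28,8,18.5,0,0,-0.056,0.4]
    - [27.5,9.5,18.5,0,0,-0.056,0.4]
    - [0,0,0,0,0,0,0.4]

```text
clock: 8.38
tool_pos: [435.3, 252.7, 155.2]
eef_rot: [-1.579, -2.708, 0.007]
force: [-0.3, -0.2, -0.3]
finger_gap: 0.684
gripper_force: 0.0
```

Run:
```python
from h import *
st()
W=snapshot("wrist");save(W,"w4.png")
u=proj(W,[[441.5,243.6,8]])[0]; print(u)
for r in regions_of(W,"stick_a_center")[:4]: print(r["confidence"],r["bbox"])
o=stick(W,u.round(),z=7,w=50); print(o[:4],len(o[4][0]))
```

```text
{'clock': 8.383, 'joints': [0.352, 0.108, 1.764, 0.002, 1.277, -0.163], 'tool_pos': [435.336, 252.722, 155.212], 'eef_rot': [-1.579, -2.708, 0.007], 'force': [-0.285, -0.169, -0.257], 'finger_gap': 0.684, 'gripper_force': 0.0}
[254.51755919 188.41277045]
0.29 [244.4, 156.4, 18.8, 49.0]
(array([439.90336199, 245.29072735]), array([438.51950073, 247.92018127]), array([19.84854507, 53.855896  ]), np.float32(-1.0623649)) 875
```

View pics/w4.png

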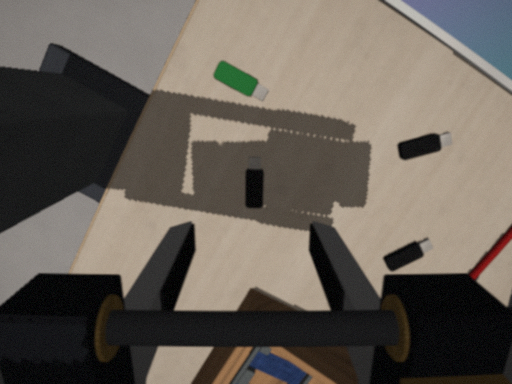

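Wrist view: stick C is at (255,182), plug up and lined up with the tool. The green look-alike at (240,78) is left alone, and the other two sticks are at (420,146) and (405,255). Descending.

Call:
move_arm:
  commands:
    - [-3,0,25,0,0,0,0.5]
    - [0,0,35,0,0,0,0.5]
    - [0,0,30,0,0,0,0.5]
    - [0,0,0,0,0,0,0.5]
    - [0,0,0,0,0,0,0.5]

```text
clock: 8.9
tool_pos: [439.5, 245.5, 69.4]
eef_rot: [-1.592, -2.706, 0.004]
force: [0.1, -0.5, 0.6]
finger_gap: 0.501
gripper_force: 0.0
```

Run:
```python
from h import *
for i in range(3):
  st(); W=snapshot("wrist")
o=stick(W,proj(W,[[440,245,8]])[0].round(),z=7,w=70); print(o[:4],len(o[4][0]))
plan((438.5,247.9,3,2.083))
```

```text
{'clock': 8.9, 'joints': [0.337, 0.218, 1.837, -0.0, 1.09, -0.17], 'tool_pos': [439.503, 245.463, 69.404], 'eef_rot': [-1.592, -2.706, 0.004], 'force': [0.09, -0.477, 0.629], 'finger_gap': 0.501, 'gripper_force': 0.0}
{'clock': 8.95, 'joints': [0.338, 0.216, 1.835, -0.0, 1.089, -0.169], 'tool_pos': [441.184, 246.253, 71.198], 'eef_rot': [1.592, 2.707, 0.002], 'force': [-0.016, 0.161, 0.397], 'finger_gap': 0.502, 'gripper_force': 0.0}
{'clock': 9.0, 'joints': [0.338, 0.215, 1.834, -0.0, 1.089, -0.17], 'tool_pos': [442.033, 246.768, 72.208], 'eef_rot': [1.591, 2.706, 0.005], 'force': [-0.327, -0.629, 0.436], 'finger_gap': 0.499, 'gripper_force': 0.0}
(array([440.695939  , 244.04171474]), array([440.87640381, 243.64112854]), array([19.35975647, 42.57185745]), np.float32(-1.0560033)) 1327
[[1.3, -1.6, 34.8, 0.003, 0, -0.002, 0], [1.3, -1.5, 34.8, 0.003, 0, -0.002, 0]]
```

Call:
move_arm:
  commands:
    - [3,-2,27,0,0,0,0.5]
    - [0,0,22,0,0,0,0.5]
    - [0,0,12,0,0,0,0.55]
    - [0,0,7,0,0,0,0.6]
    - [0,0,0,0,0,0,0.65]

```text
clock: 9.47
tool_pos: [436.9, 248.4, 2.3]
eef_rot: [1.591, 2.709, 0.001]
force: [-0.2, -0.6, -0.2]
finger_gap: 0.369
gripper_force: 0.0
```

Call:
move_arm:
  commands:
    - [0,0,0,0,0,0,0.95]
    - [0,0,0,0,0,0,0.95]
    - [0,0,0,0,0,0,0.95]
    - [0,0,0,0,0,0,0.95]
  force: 25

```text
clock: 9.8
tool_pos: [438.0, 248.8, 3.6]
eef_rot: [1.59, 2.707, 0.004]
force: [-0.1, 0.2, 3.6]
finger_gap: 0.19
gripper_force: 25.0
```

Call:
move_arm:
  commands:
    - [0,0,-15,0,0,0,0.95]
    - [0,0,-35,0,0,0,0.95]
    - [0,0,-35,0,0,0,0.95]
    - [0,0,-35,0,0,0,0.95]
    - [0,0,0,0,0,0,0.95]

```text
clock: 10.22
tool_pos: [442.0, 250.5, 130.1]
eef_rot: [1.585, 2.701, 0.019]
force: [1.4, 1.3, 1.8]
finger_gap: 0.185
gripper_force: 25.0
```

Run:
```python
from h import *
W=snapshot("wrist");save(W,"w5.png");st()
plan((559,43,200,.009),(559,43,115,.009),cl=.95)
```

```text
{'clock': 10.267, 'joints': [0.345, 0.134, 1.798, 0.0, 1.198, -0.164], 'tool_pos': [440.217, 249.759, 127.059], 'eef_rot': [1.587, 2.703, 0.013], 'force': [0.462, 0.184, -1.151], 'finger_gap': 0.186, 'gripper_force': 24.999}
[[-12.6, 0.2, -3.8, 0, -0.001, 0.109, 0.95], [-12.5, 1.6, -3.8, 0, -0.001, 0.109, 0.95], [-12.2, 2.9, -3.8, 0, -0.001, 0.109, 0.95], [-11.8, 4.2, -3.8, 0, -0.001, 0.109, 0.95], [-11.3, 5.5, -3.8, 0, -0.001, 0.109, 0.95]]
[[-10.6, 6.7, -3.8, 0, -0.001, 0.109, 0.95], [-9.9, 7.8, -3.8, 0, -0.001, 0.109, 0.95], [-9.0, 8.8, -3.8, 0, -0.001, 0.109, 0.95], [-7.9, 9.7, -3.8, 0, -0.001, 0.109, 0.95], [-6.8, 10.5, -3.8, 0, -0.001, 0.109, 0.95]]
[[-5.7, 11.2, -3.8, 0, -0.001, 0.109, 0.95], [-4.4, 11.8, -3.8, 0, -0.001, 0.109, 0.95], [-3.1, 12.2, -3.8, 0, -0.001, 0.109, 0.95], [-1.8, 12.4, -3.8, 0, -0.001, 0.109, 0.95], [-0.4, 12.6, -3.8, 0, -0.001, 0.109, 0.95]]
[[1.0, 12.5, -3.8, 0, -0.001, 0.109, 0.95], [2.3, 12.3, -3.8, 0, -0.001, 0.109, 0.95], [3.6, 12.0, -3.8, 0, -0.001, 0.109, 0.95], [4.9, 11.5, -3.8, 0, -0.001, 0.109, 0.95], [0, 0, 28.3, 0, 0, 0, 0.95]]
[[0, 0, 28.3, 0, 0, 0, 0.95], [0, 0, 28.3, 0, 0, 0, 0.95]]
```

Call:
move_arm:
  commands:
    - [-12.5,0,-4,0,0,0.109,0.95]
    - [-12.5,1.5,-4,0,0,0.109,0.95]
    - [-12,3,-4,0,0,0.109,0.95]
    - [-12,4,-4,0,0,0.109,0.95]
    - [-11,5.5,-4,0,0,0.109,0.95]

```text
clock: 10.68
tool_pos: [466.4, 193.4, 140.7]
eef_rot: [-2.266, -2.174, 0.004]
force: [0.9, 0.7, -0.6]
finger_gap: 0.184
gripper_force: 25.0
```

Call:
move_arm:
  commands:
    - [-10.5,7,-4,0,0,0.109,0.95]
    - [-10,8,-4,0,0,0.109,0.95]
    - [-9,9,-4,0,0,0.109,0.95]
    - [-8,10,-4,0,0,0.109,0.95]
    - [-7,10.5,-4,0,0,0.109,0.95]

```text
clock: 11.1
tool_pos: [498.8, 138.7, 160.6]
eef_rot: [-2.768, -1.484, 0.004]
force: [0.7, 0.4, 0.3]
finger_gap: 0.187
gripper_force: 25.0
```

Call:
move_arm:
  commands:
    - [-6,11,-4,0,0,0.109,0.95]
    - [-4.5,12,-4,0,0,0.109,0.95]
    - [-3,12,-4,0,0,0.109,0.95]
    - [-2,12.5,-4,0,0,0.109,0.95]
    - [-0.5,12.5,-4,0,0,0.109,0.95]

```text
clock: 11.52
tool_pos: [529.5, 83.9, 180.5]
eef_rot: [-3.065, -0.685, 0.004]
force: [1.0, -1.2, -0.5]
finger_gap: 0.184
gripper_force: 25.0
```

Call:
move_arm:
  commands:
    - [1,12.5,-4,0,0,0.109,0.95]
    - [2.5,12,-4,0,0,0.109,0.95]
    - [3.5,12,-4,0,0,0.109,0.95]
    - [5,11.5,-4,0,0,0.109,0.95]
    - [0,0,28,0,0,0,0.95]

```text
clock: 11.93
tool_pos: [561.1, 39.2, 175.2]
eef_rot: [3.14, 0.005, 0.02]
force: [2.3, 0.1, 0.9]
finger_gap: 0.19
gripper_force: 25.0
```

Call:
move_arm:
  commands:
    - [0,0,28,0,0,0,0.95]
    - [0,0,28,0,0,0,0.95]
    - [0,0,0,0,0,0,0.95]
    - [0,0,0,0,0,0,0.95]

```text
clock: 12.27
tool_pos: [552.8, 41.6, 111.3]
eef_rot: [-3.141, -0.014, 0.01]
force: [-0.2, 0.3, 0.3]
finger_gap: 0.188
gripper_force: 25.0
```

```bash
cat >> h.py <<'E'
def bays(p):
  h=cv2.cvtColor(p["color"],cv2.COLOR_RGB2HSV); m=((h[...,0]>105)&(h[...,0]<130)&(h[...,1]>110)&(h[...,2]>30)).astype(np.uint8)
  n,l,s,c=cv2.connectedComponentsWithStats(m)
  for i in range(1,n):
    if s[i,4]>150: print(s[i].tolist(),c[i].round(1),at(p,[c[i]],35)[0].round(1))
E
python3 - <<'E'
from h import *
W=snapshot("wrist");save(W,"w6.png");st();bays(W)
E
```

```text
{'clock': 12.317, 'joints': [-0.081, 0.262, 1.676, 0.0, 1.206, 1.481], 'tool_pos': [554.868, 41.49, 113.478], 'eef_rot': [-3.141, -0.014, 0.003], 'force': [0.787, 0.281, 0.072], 'finger_gap': 0.186, 'gripper_force': 24.999}
[171, 153, 35, 76, 2297] [188.2 190.1] [557.9  90.5  35. ]
[234, 153, 34, 70, 1376] [249.5 175.1] [570.2  43.   35. ]
[296, 153, 35, 75, 2313] [312.5 189.7] [559.  -6.  35.]
[357, 153, 37, 75, 2238] [374.2 189.3] [559.7 -54.3  35. ]
[416, 153, 40, 74, 2129] [434.3 189.2] [ 560.1 -102.4   35. ]
```

View pics/w6.png

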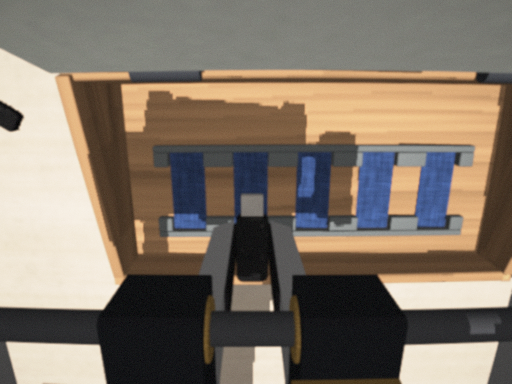

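Wrist view: the stick is held with its plug up (toward the back) at (252,205) over bay 2, felt at (250,175). Lowering it in.

Call:
move_arm:
  commands:
    - [3,-0.5,30,0,0,0,0.95]
    - [0,0,25,0,0,0,0.95]
    - [0,0,10,0,0,0,0.95]
    - [0,0,8,0,0,0,0.95]
    - [0,0,0,0,0,0,0.95]

```text
clock: 12.73
tool_pos: [558.2, 42.0, 40.7]
eef_rot: [-3.142, -0.014, 0.001]
force: [0.6, -0.5, -0.4]
finger_gap: 0.19
gripper_force: 25.0
```

Run:
```python
from h import *
st();snapshot("top");st()
```

```text
{'clock': 12.733, 'joints': [-0.079, 0.365, 1.713, -0.0, 1.064, 1.482], 'tool_pos': [558.217, 42.022, 40.727], 'eef_rot': [-3.142, -0.014, 0.001], 'force': [0.626, -0.537, -0.394], 'finger_gap': 0.19, 'gripper_force': 24.999}
{'clock': 12.783, 'joints': [-0.079, 0.364, 1.712, -0.0, 1.064, 1.482], 'tool_pos': [559.029, 41.96, 41.751], 'eef_rot': [3.141, 0.014, 0.002], 'force': [-0.269, -0.297, -0.619], 'finger_gap': 0.186, 'gripper_force': 24.999}
```

Call:
move_arm:
  commands:
    - [0,0,3,0,0,0,0.95]
    - [0,0,0,0,0,0,0.62]
    - [0,0,0,0,0,0,0.62]
    - [0,0,0,0,0,0,0.62]
    - [0,0,0,0,0,0,0.62]

```text
clock: 13.2
tool_pos: [558.8, 41.9, 38.6]
eef_rot: [3.141, 0.014, 0.002]
force: [0.4, -0.5, 0.1]
finger_gap: 0.377
gripper_force: 0.0
```

Call:
move_arm:
  commands:
    - [0,0,-15,0,0,0,0.62]
    - [0,0,-30,0,0,0,0.62]
    - [0,0,-35,0,0,0,0.62]
    - [0,0,-35,0,0,0,0.62]
    - [0,0,0,0,0,0,0.62]

```text
clock: 13.62
tool_pos: [564.3, 41.6, 161.6]
eef_rot: [3.14, 0.014, 0.025]
force: [1.1, 0.3, 0.7]
finger_gap: 0.379
gripper_force: 0.0
```

Run:
```python
from h import *
T=snapshot("top");W=snapshot("wrist");save(W,"w7.png");st();bays(W)
o=stick(W,proj(W,[[556,42,42]])[0].round(),z=42,w=45); print(o[:4],len(o[4][0]))
for u in [(173,189),(139,213)]:
  o=stick(T,u); print([np.round(x,2) for x in o[:4]])
plan((619.5,262,150,1.01))
```

```text
{'clock': 13.717, 'joints': [-0.08, 0.221, 1.632, -0.0, 1.284, 1.482], 'tool_pos': [560.078, 41.821, 155.384], 'eef_rot': [3.141, 0.014, 0.008], 'force': [-0.318, -0.654, -1.181], 'finger_gap': 0.384, 'gripper_force': 0.0}
[289, 157, 29, 65, 1643] [302.7 188.8] [558.5  -5.8  35. ]
[183, 158, 30, 64, 1631] [197.9 189.4] [557.1  90.4  35. ]
[237, 158, 28, 64, 592] [248.  189.1] [557.7  44.5  35. ]
[341, 158, 31, 63, 1596] [354.9 188.7] [558.9 -54.   35. ]
[391, 158, 32, 63, 1531] [406.  188.5] [ 559.5 -102.    35. ]
(array([567.32488367,  43.76763954]), array([559.69555664,  44.51666641]), array([75.0351944, 71.7984314]), np.float32(1.5455581)) 3247
[array([616.56, 256.76]), array([616.47, 256.62]), array([37.89, 15.79]), np.float32(1.02)]
[array([560.67, 359.15]), array([560.82, 359.38]), array([37.71, 13.77]), np.float32(0.77)]
[[6.8, -24.4, 0.6, 0, 0, -0.111, 0], [9.5, -23.5, 0.6, 0, 0, -0.111, 0], [12.0, -22.3, 0.6, 0, 0, -0.111, 0], [14.4, -20.8, 0.6, 0, 0, -0.111, 0], [16.7, -19.1, 0.6, 0, 0, -0.111, 0]]
[[18.7, -17.1, 0.6, 0, 0, -0.111, 0], [20.5, -14.9, 0.6, 0, 0, -0.111, 0], [22.0, -12.6, 0.6, 0, 0, -0.111, 0], [23.3, -10.1, 0.6, 0, 0, -0.111, 0]]
```

View pics/w7.png

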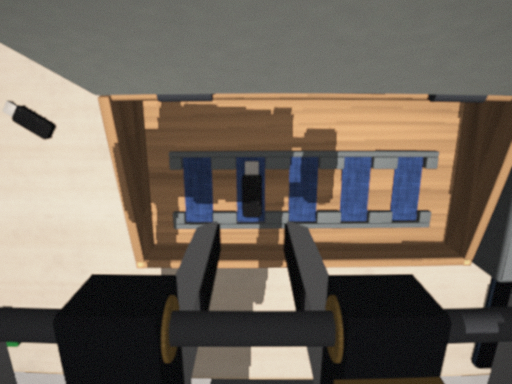

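Stick C lies in bay 2, centred at (251,188) with its plug to the back. On to stick A, going left first to stay clear of the flap.

Run:
```python
from h import *
plan((560,155,157,.5),(619.7,261.8,150,1.015),cl=.4,ang=.12)
```

```text
[[0.2, -22.6, -0.3, 0, -0.001, -0.098, 0.4], [2.4, -22.5, -0.3, 0, -0.001, -0.098, 0.4], [4.6, -22.2, -0.3, 0, -0.001, -0.098, 0.4], [6.8, -21.6, -0.3, 0, -0.001, -0.098, 0.4], [8.8, -20.8, -0.3, 0, -0.001, -0.098, 0.4]]
[[20.7, -13.0, 1.4, 0, 0, -0.103, 0.4], [21.9, -10.8, 1.4, 0, 0, -0.103, 0.4], [22.9, -8.5, 1.4, 0, 0, -0.103, 0.4], [23.7, -6.1, 1.4, 0, 0, -0.103, 0.4], [24.2, -3.6, 1.4, 0, 0, -0.103, 0.4]]
```

Call:
move_arm:
  commands:
    - [0,-22.5,0,0,0,-0.098,0.4]
    - [2.5,-22.5,0,0,0,-0.098,0.4]
    - [4.5,-22,0,0,0,-0.098,0.4]
    - [7,-21.5,0,0,0,-0.098,0.4]
    - [9,-21,0,0,0,-0.098,0.4]

```text
clock: 14.13
tool_pos: [556.8, 155.7, 150.4]
eef_rot: [-3.042, -0.782, 0.007]
force: [0.4, 0.4, -0.1]
finger_gap: 0.599
gripper_force: 0.0
```

Call:
move_arm:
  commands:
    - [20.5,-13,1,0,0,-0.103,0.4]
    - [22,-11,1,0,0,-0.103,0.4]
    - [23,-8.5,1,0,0,-0.103,0.4]
    - [23.5,-6,1,0,0,-0.103,0.4]
    - [24,-3.5,1,0,0,-0.103,0.4]

```text
clock: 14.55
tool_pos: [616.9, 262.0, 145.0]
eef_rot: [-2.742, -1.532, 0.007]
force: [-0.2, -0.0, 0.7]
finger_gap: 0.6
gripper_force: 0.0
```

Call:
move_arm:
  commands:
    - [0,0,25,0,0,0,0.5]
    - [0,0,30,0,0,0,0.5]
    - [0,0,25,0,0,0,0.5]
    - [0,0,0,0,0,0,0.5]
    - [0,0,0,0,0,0,0.5]

```text
clock: 14.97
tool_pos: [614.9, 260.5, 63.9]
eef_rot: [-2.745, -1.524, 0.013]
force: [-0.2, -0.0, 0.3]
finger_gap: 0.503
gripper_force: 0.0
```

Run:
```python
from h import *
W=snapshot("top");W=snapshot("wrist");save(W,"w8.png");st()
u=proj(W,[[616.5,256.7,8]])[0];print(u)
o=stick(W,u.round(),z=7,w=70); print(o[:4],len(o[4][0]))
st()
```

```text
{'clock': 15.067, 'joints': [0.271, 0.533, 1.397, 0.0, 1.21, 0.828], 'tool_pos': [618.629, 261.395, 68.576], 'eef_rot': [2.747, 1.525, 0.001], 'force': [0.146, -0.39, -0.291], 'finger_gap': 0.5, 'gripper_force': 0.0}
[254.48006564 209.02574945]
(array([617.48695503, 258.06166776]), array([617.04840088, 257.6739502 ]), array([40.97138596, 18.49892807]), np.float32(1.0247948)) 1302
{'clock': 15.067, 'joints': [0.271, 0.533, 1.397, 0.0, 1.21, 0.828], 'tool_pos': [618.629, 261.395, 68.576], 'eef_rot': [2.747, 1.525, 0.001], 'force': [0.146, -0.39, -0.291], 'finger_gap': 0.5, 'gripper_force': 0.0}
```

Call:
move_arm:
  commands:
    - [2,0.5,25,0,0,-0.008,0.5]
    - [0,0,21,0,0,0,0.5]
    - [0,0,12,0,0,0,0.55]
    - [0,0,7,0,0,0,0.6]
    - [0,0,0,0,0,0,0.65]

```text
clock: 15.48
tool_pos: [619.1, 262.5, 2.3]
eef_rot: [-2.74, -1.536, 0.002]
force: [-0.1, -0.2, 0.2]
finger_gap: 0.367
gripper_force: 0.0
```

Call:
move_arm:
  commands:
    - [0,0,0,0,0,0,0.95]
    - [0,0,0,0,0,0,0.95]
    - [0,0,0,0,0,0,0.95]
    - [0,0,0,0,0,0,0.95]

```text
clock: 15.82
tool_pos: [621.0, 263.2, 4.8]
eef_rot: [2.74, 1.536, 0.005]
force: [-0.0, -0.3, 2.4]
finger_gap: 0.185
gripper_force: 25.0
```

Run:
```python
from h import *
st()
plan((621,263,150,1.022),(560,155,170,.5),(556,-6,160,.009),(556,-6,115,.009),cl=.95)
```

```text
{'clock': 15.817, 'joints': [0.273, 0.616, 1.418, -0.0, 1.104, 0.822], 'tool_pos': [621.039, 263.156, 4.78], 'eef_rot': [2.74, 1.536, 0.005], 'force': [-0.036, -0.261, 2.396], 'finger_gap': 0.185, 'gripper_force': 25.0}
[[0, 0.1, -36.3, 0.001, -0.001, 0, 0.95], [0, 0.1, -36.3, 0.001, -0.001, 0, 0.95], [0, 0.1, -36.3, 0.001, -0.001, 0, 0.95], [0, 0, -36.3, 0.001, -0.001, 0, 0.95], [-24.8, 0.9, -4.0, 0, 0, 0.104, 0.95]]
[[-24.6, 3.4, -4.0, 0, 0, 0.104, 0.95], [-24.1, 6.0, -4.0, 0, 0, 0.104, 0.95], [-23.3, 8.5, -4.0, 0, 0, 0.104, 0.95], [-22.3, 10.8, -4.0, 0, 0, 0.104, 0.95], [-16.1, 27.9, 2.0, 0, 0, 0.098, 0.95]]
[[-13.3, 29.3, 2.0, 0, 0, 0.098, 0.95], [-10.4, 30.5, 2.0, 0, 0, 0.098, 0.95], [-7.4, 31.4, 2.0, 0, 0, 0.098, 0.95], [-4.2, 31.9, 2.0, 0, 0, 0.098, 0.95], [0, 0, 22.5, 0, 0, 0, 0.95]]
[[0, 0, 22.5, 0, 0, 0, 0.95]]
```

Call:
move_arm:
  commands:
    - [0,0,-20,0,0,0,0.95]
    - [0,0,-36,0,0,0,0.95]
    - [0,0,-36,0,0,0,0.95]
    - [0,0,-36,0,0,0,0.95]
    - [0,0,-17,0,0,0,0.95]

```text
clock: 16.23
tool_pos: [622.6, 263.7, 154.8]
eef_rot: [2.738, 1.535, 0.015]
force: [0.1, 0.4, 1.0]
finger_gap: 0.185
gripper_force: 25.0
```

Call:
move_arm:
  commands:
    - [-25,1,-4,0,0,0.104,0.95]
    - [-24.5,3.5,-4,0,0,0.104,0.95]
    - [-24,6,-4,0,0,0.104,0.95]
    - [-23.5,8.5,-4,0,0,0.104,0.95]
    - [-22.5,11,-4,0,0,0.104,0.95]

```text
clock: 16.65
tool_pos: [558.1, 153.4, 168.7]
eef_rot: [3.045, 0.773, 0.001]
force: [1.1, 0.7, -0.4]
finger_gap: 0.184
gripper_force: 25.0
```

Call:
move_arm:
  commands:
    - [-16,28,2,0,0,0.098,0.95]
    - [-13.5,29.5,2,0,0,0.098,0.95]
    - [-10.5,30.5,2,0,0,0.098,0.95]
    - [-7.5,31.5,2,0,0,0.098,0.95]
    - [-4,32,2,0,0,0.098,0.95]

```text
clock: 17.07
tool_pos: [555.1, -8.8, 158.7]
eef_rot: [3.141, 0.011, 0.002]
force: [-0.3, 0.5, 1.0]
finger_gap: 0.186
gripper_force: 25.0
```

Call:
move_arm:
  commands:
    - [0,0,25,0,0,0,0.95]
    - [0,0,20,0,0,0,0.95]
    - [0,0,0,0,0,0,0.95]
    - [0,0,0,0,0,0,0.95]

```text
clock: 17.4
tool_pos: [554.1, -7.3, 112.3]
eef_rot: [-3.141, -0.018, 0.004]
force: [0.2, -0.3, 0.3]
finger_gap: 0.187
gripper_force: 25.0
```

Run:
```python
from h import *
T=snapshot("top");W=snapshot("wrist");save(W,"w9.png");st();bays(W)
```

```text
{'clock': 17.5, 'joints': [-0.169, 0.257, 1.679, 0.0, 1.203, 1.39], 'tool_pos': [556.17, -7.181, 114.39], 'eef_rot': [3.141, 0.02, 0.004], 'force': [0.186, -0.053, 0.355], 'finger_gap': 0.186, 'gripper_force': 24.999}
[108, 156, 37, 74, 2166] [127.1 192.4] [557.7  90.7  35. ]
[170, 156, 35, 75, 775] [187.3 192.8] [558.   42.9  35. ]
[233, 156, 33, 68, 1325] [247.8 177.6] [570.8  -4.6  35. ]
[294, 156, 35, 74, 2270] [310.6 192.3] [559.5 -53.9  35. ]
[354, 156, 37, 74, 2201] [371.4 192.1] [ 560.2 -102.1   35. ]
```

View pics/w9.png

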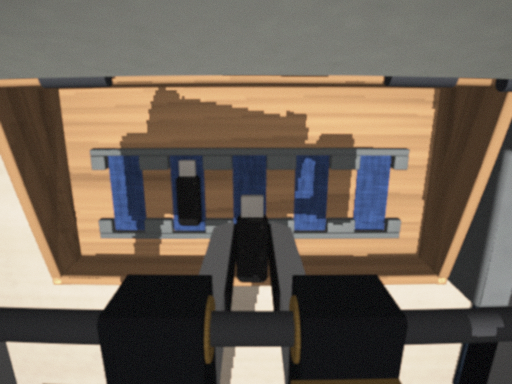

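Wrist view: stick A is held with its plug to the back at (252,207), over bay 3 (250,178). Stick C is still in bay 2 at (188,192). Lowering.

Call:
move_arm:
  commands:
    - [2.5,-1,30,0,0,0,0.95]
    - [0,0,25,0,0,0,0.95]
    - [0,0,12,0,0,0,0.95]
    - [0,0,9,0,0,0,0.95]
    - [0,0,0,0,0,0,0.95]

```text
clock: 17.92
tool_pos: [558.1, -6.0, 37.2]
eef_rot: [-3.141, -0.02, -0.0]
force: [-0.5, -0.3, 0.2]
finger_gap: 0.188
gripper_force: 25.0
```

Call:
move_arm:
  commands:
    - [0,0,0,0,0,0,0.62]
    - [0,0,0,0,0,0,0.62]
    - [0,0,0,0,0,0,0.62]
    - [0,0,0,0,0,0,0.62]

```text
clock: 18.25
tool_pos: [558.3, -6.4, 37.8]
eef_rot: [3.141, 0.019, 0.002]
force: [0.2, -0.1, 0.1]
finger_gap: 0.38
gripper_force: 0.0
```

Call:
move_arm:
  commands:
    - [0,0,-15,0,0,0,0.62]
    - [0,0,-30,0,0,0,0.62]
    - [0,0,-35,0,0,0,0.62]
    - [0,0,-35,0,0,0,0.62]
    - [0,0,0,0,0,0,0.62]

```text
clock: 18.67
tool_pos: [563.5, -7.2, 160.8]
eef_rot: [3.139, 0.019, 0.025]
force: [1.4, -1.1, 1.3]
finger_gap: 0.382
gripper_force: 0.0
```

Run:
```python
from h import *
T=snapshot("top");W=snapshot("wrist");save(W,"w10.png");st();bays(W)
# dark components in bays
g=W["color"].max(2)
for y in (42.5,-6):
  a=proj(W,[[559+31,y+9,39],[559-31,y-9,39]]); u0,v0=a[0].round().astype(int);u1,v1=a[1].round().astype(int)
  h=cv2.cvtColor(W["color"],cv2.COLOR_RGB2HSV); m=(h[v0:v1,u0:u1,1]<70); vv,uu=np.nonzero(m); print(y,(u0,v0,u1,v1),at(W,[[uu.mean()+u0,vv.mean()+v0]],42).round(1),len(uu),m.size)
for u in [(173,189),(139,213)]:
  o=stick(T,u); print([np.round(x,2) for x in o[:4]])
plan((540,200,165,.39),(565,363.5,145,.77),cl=.4,ang=.12)
```

```text
{'clock': 18.767, 'joints': [-0.167, 0.217, 1.639, -0.0, 1.281, 1.392], 'tool_pos': [559.388, -6.628, 154.525], 'eef_rot': [3.141, 0.019, 0.008], 'force': [-0.224, 0.369, -0.634], 'finger_gap': 0.381, 'gripper_force': 0.0}
[129, 157, 30, 64, 1597] [144.4 187.9] [557.4  90.7  35. ]
[182, 157, 30, 64, 551] [196.3 189. ] [556.9  42.9  35. ]
[236, 156, 28, 65, 597] [247.6 180.3] [565.5  -3.9  35. ]
[289, 156, 28, 65, 1648] [302.  187.7] [559.1 -53.7  35. ]
[340, 157, 31, 63, 1602] [354.2 187.8] [ 559.5 -101.9   35. ]
42.5 (np.int64(185), np.int64(154), np.int64(207), np.int64(220)) [[561.7  41.   42. ]] 978 1452
-6 (np.int64(240), np.int64(154), np.int64(259), np.int64(221)) [[557.9  -6.3  42. ]] 959 1273Traceback (most recent call last):
  File "<stdin>", line 9, in <module>
  File "h.py", line 26, in stick
    k=1+np.argmin([np.hypot(*(c[i]-uv))-s[i,4]*.05 for i in range(1,n)]); vv,uu=np.nonzero(l==k)
        ~~~~~~~~~^^^^^^^^^^^^^^^^^^^^^^^^^^^^^^^^^^^^^^^^^^^^^^^^^^^^^^^
    return _wrapfunc(a, 'argmin', axis=axis, out=out, **kwds)
    return _wrapit(obj, method, *args, **kwds)
    result = getattr(arr, method)(*args, **kwds)
ValueError: attempt to get argmin of an empty sequence
```

Both are in place by measurement. (The error only means stick A is no longer at its old spot.) Next, stick B.

Run:
```python
from h import *
T=snapshot("top")
o=stick(T,(139,213)); print([np.round(x,2) for x in o[:4]])
c=o[1]+6*np.array([np.cos(o[3]),np.sin(o[3])])
plan((540,190,165,.39),(*c,145,float(o[3])),cl=.4,ang=.12)
```

```text
[array([560.67, 359.15]), array([560.82, 359.38]), array([37.71, 13.77]), np.float32(0.77)]
[[-2.6, -32.8, -2.1, 0, 0, -0.063, 0.4], [-0.5, -32.9, -2.1, 0, 0, -0.063, 0.4], [1.6, -32.8, -2.1, 0, 0, -0.063, 0.4], [3.6, -32.7, -2.1, 0, 0, -0.063, 0.4], [5.7, -32.4, -2.1, 0, 0, -0.063, 0.4]]
[[7.7, -31.9, -2.1, 0, 0, -0.063, 0.4], [17.8, -30.2, 4.0, 0, 0, -0.077, 0.4], [20.1, -28.7, 4.0, 0, 0, -0.077, 0.4], [22.2, -27.1, 4.0, 0, 0, -0.077, 0.4], [24.3, -25.3, 4.0, 0, 0, -0.077, 0.4]]
[[26.1, -23.4, 4.0, 0, 0, -0.077, 0.4]]
```

Call:
move_arm:
  commands:
    - [-2.5,-33,-2,0,0,-0.063,0.4]
    - [-0.5,-33,-2,0,0,-0.063,0.4]
    - [1.5,-33,-2,0,0,-0.063,0.4]
    - [3.5,-32.5,-2,0,0,-0.063,0.4]
    - [5.5,-32.5,-2,0,0,-0.063,0.4]

```text
clock: 19.23
tool_pos: [540.4, 158.8, 159.4]
eef_rot: [-3.099, -0.515, 0.008]
force: [1.2, 0.6, 0.2]
finger_gap: 0.595
gripper_force: 0.0
```

Call:
move_arm:
  commands:
    - [8,-32,-2,0,0,-0.063,0.4]
    - [18,-30,4,0,0,-0.077,0.4]
    - [20,-28.5,4,0,0,-0.077,0.4]
    - [22,-27,4,0,0,-0.077,0.4]
    - [24.5,-25.5,4,0,0,-0.077,0.4]

```text
clock: 19.65
tool_pos: [558.3, 330.1, 144.8]
eef_rot: [2.95, 1.08, -0.008]
force: [0.5, -0.1, 0.4]
finger_gap: 0.595
gripper_force: 0.0
```

Call:
move_arm:
  commands:
    - [26,-23.5,4,0,0,-0.077,0.5]
    - [0,0,35,0,0,0,0.5]
    - [0,0,40,0,0,0,0.5]
    - [0,0,0,0,0,0,0.5]
    - [0,0,0,0,0,0,0.5]

```text
clock: 20.07
tool_pos: [560.5, 361.9, 63.3]
eef_rot: [2.908, 1.187, -0.019]
force: [-0.1, 0.7, 0.2]
finger_gap: 0.498
gripper_force: 0.0
```

Run:
```python
from h import *
W=snapshot("top");W=snapshot("wrist");save(W,"w11.png");st()
u=proj(W,[[560.8,359.4,8]])[0];print(u)
o=stick(W,u.round(),z=7,w=70); print(o[:4],len(o[4][0]))
c=o[1]+6*np.array([np.cos(.77),np.sin(.77)]);print(c)
plan((*c,4,float(o[3])),cl=.5)
```

```text
{'clock': 20.167, 'joints': [0.443, 0.534, 1.395, 0.0, 1.213, 1.24], 'tool_pos': [565.303, 363.651, 69.556], 'eef_rot': [-2.909, -1.186, -0.0], 'force': [0.484, 0.248, 0.613], 'finger_gap': 0.499, 'gripper_force': 0.0}
[252.8276396  209.02640048]
(array([562.48997246, 361.3481316 ]), array([562.79071045, 362.16064453]), array([45.4309845 , 19.02661896]), np.float32(0.7841043)) 1322
[567.09817447 366.33745596]
[[1.6, -0.3, 32.8, 0, 0, -0.005, 0.5], [1.6, -0.3, 32.8, 0, 0, -0.005, 0.5]]
```

Call:
move_arm:
  commands:
    - [1.5,0,25,0,0,-0.005,0.5]
    - [0,0,21,0,0,0,0.5]
    - [0,0,12,0,0,0,0.55]
    - [0,0,8,0,0,0,0.6]
    - [0,0,0,0,0,0,0.65]

```text
clock: 20.58
tool_pos: [565.7, 364.4, 2.6]
eef_rot: [2.906, 1.193, -0.002]
force: [-0.5, -0.5, 0.8]
finger_gap: 0.369
gripper_force: 0.0
```

Call:
move_arm:
  commands:
    - [0,0,0,0,0,0,0.95]
    - [0,0,0,0,0,0,0.95]
    - [0,0,0,0,0,0,0.95]
    - [0,0,0,0,0,0,0.95]

```text
clock: 20.92
tool_pos: [567.4, 365.5, 4.8]
eef_rot: [-2.906, -1.194, -0.005]
force: [0.4, -1.0, 3.6]
finger_gap: 0.184
gripper_force: 25.0
```

Run:
```python
from h import *
st()
s=readout.observe()["tool_pos"]
plan((540,190,165,.39),(556,-54,160,.012),(556,-54,115,.012),cl=.95,start=(s[0],s[1],150,.782))
```

```text
{'clock': 20.917, 'joints': [0.444, 0.617, 1.417, -0.0, 1.105, 1.235], 'tool_pos': [567.354, 365.489, 4.821], 'eef_rot': [-2.906, -1.194, -0.005], 'force': [0.443, -0.966, 3.563], 'finger_gap': 0.184, 'gripper_force': 24.999}
[[-28.6, 21.0, -3.0, 0, 0, 0.078, 0.95], [-26.9, 23.2, -3.0, 0, 0, 0.078, 0.95], [-25.0, 25.3, -3.0, 0, 0, 0.078, 0.95], [-22.9, 27.1, -3.0, 0, 0, 0.078, 0.95], [-20.7, 28.8, -3.0, 0, 0, 0.078, 0.95]]
[[-11.1, 33.1, 0.7, 0, 0, 0.054, 0.95], [-9.3, 33.7, 0.7, 0, 0, 0.054, 0.95], [-7.5, 34.1, 0.7, 0, 0, 0.054, 0.95], [-5.7, 34.5, 0.7, 0, 0, 0.054, 0.95], [-3.8, 34.7, 0.7, 0, 0, 0.054, 0.95]]
[[-1.9, 34.9, 0.7, 0, 0, 0.054, 0.95], [0, 34.9, 0.7, 0, 0, 0.054, 0.95], [0, 0, 22.5, 0, 0, 0, 0.95], [0, 0, 22.5, 0, 0, 0, 0.95]]
```

Call:
move_arm:
  commands:
    - [0,0,-20,0,0,0,0.95]
    - [0,0,-36,0,0,0,0.95]
    - [0,0,-36,0,0,0,0.95]
    - [0,0,-36,0,0,0,0.95]
    - [0,0,-17,0,0,0,0.95]

```text
clock: 21.33
tool_pos: [568.8, 366.4, 154.7]
eef_rot: [-2.905, -1.194, -0.015]
force: [1.4, 1.2, 1.7]
finger_gap: 0.183
gripper_force: 25.0
```

Call:
move_arm:
  commands:
    - [-28.5,21,-3,0,0,0.078,0.95]
    - [-27,23,-3,0,0,0.078,0.95]
    - [-25,25.5,-3,0,0,0.078,0.95]
    - [-23,27,-3,0,0,0.078,0.95]
    - [-20.5,29,-3,0,0,0.078,0.95]

```text
clock: 21.75
tool_pos: [538.0, 188.2, 163.7]
eef_rot: [3.083, 0.604, 0.002]
force: [-0.2, -1.1, -0.4]
finger_gap: 0.188
gripper_force: 25.0
```

Call:
move_arm:
  commands:
    - [-11,33,1,0,0,0.054,0.95]
    - [-9.5,33.5,1,0,0,0.054,0.95]
    - [-7.5,34,1,0,0,0.054,0.95]
    - [-5.5,34.5,0,0,0,0.054,0.95]
    - [-4,34.5,0,0,0,0.054,0.95]

```text
clock: 22.17
tool_pos: [549.6, 14.2, 160.7]
eef_rot: [3.136, 0.184, 0.002]
force: [0.2, -0.5, -0.4]
finger_gap: 0.187
gripper_force: 25.0
```

Call:
move_arm:
  commands:
    - [-2,35,1,0,0,0.054,0.95]
    - [0,35,1,0,0,0.054,0.95]
    - [0,0,25,0,0,0,0.95]
    - [0,0,20,0,0,0,0.95]
    - [0,0,0,0,0,0,0.95]

```text
clock: 22.58
tool_pos: [550.7, -54.3, 109.2]
eef_rot: [-3.139, -0.016, 0.012]
force: [-0.8, 0.4, -0.4]
finger_gap: 0.187
gripper_force: 25.0
```

Run:
```python
from h import *
T=snapshot("top");T=snapshot("top");W=snapshot("wrist");save(W,"w12.png");st();bays(W)
```

```text
{'clock': 22.733, 'joints': [-0.252, 0.261, 1.676, 0.0, 1.204, 1.306], 'tool_pos': [554.575, -53.977, 113.887], 'eef_rot': [3.141, 0.019, 0.002], 'force': [0.034, 0.01, -1.205], 'finger_gap': 0.18, 'gripper_force': 24.998}
[48, 153, 39, 74, 2078] [ 68.2 189.6] [557.7  91.1  35. ]
[109, 152, 37, 75, 664] [128.5 187.7] [559.8  42.2  35. ]
[172, 152, 34, 76, 772] [188.1 180.5] [566.1  -5.   35. ]
[235, 152, 33, 69, 1460] [250.6 176.1] [570.1 -53.4  35. ]
[296, 152, 35, 75, 2297] [312.7 189. ] [ 560.4 -101.9   35. ]
```

View pics/w12.png

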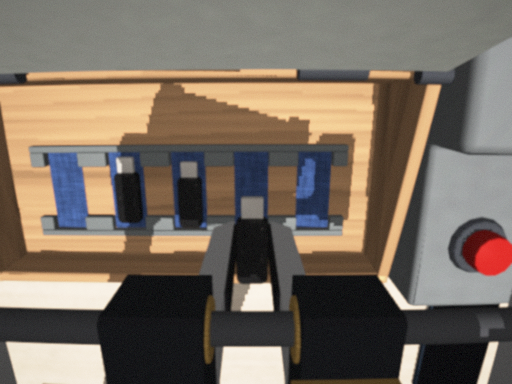

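Wrist view: stick B is held over bay 4 with its plug to the back at (252,208). Sticks C and A lie in bays 2 and 3. The button is at (489,253). Lowering.

Call:
move_arm:
  commands:
    - [5,0,30,0,0,0,0.95]
    - [0,0,25,0,0,0,0.95]
    - [0,0,12,0,0,0,0.95]
    - [0,0,8,0,0,0,0.95]
    - [0,0,0,0,0,0,0.95]

```text
clock: 23.15
tool_pos: [559.5, -53.7, 38.4]
eef_rot: [3.141, 0.02, 0.001]
force: [0.5, -0.4, 0.1]
finger_gap: 0.187
gripper_force: 25.0
```

Call:
move_arm:
  commands:
    - [0,0,0,0,0,0,0.62]
    - [0,0,0,0,0,0,0.62]
    - [0,0,0,0,0,0,0.62]
    - [0,0,0,0,0,0,0.62]

```text
clock: 23.48
tool_pos: [559.7, -54.2, 38.8]
eef_rot: [3.141, 0.019, 0.002]
force: [-0.8, -0.3, 0.7]
finger_gap: 0.375
gripper_force: 0.0
```

Call:
move_arm:
  commands:
    - [0,0,-15,0,0,0,0.62]
    - [0,0,-30,0,0,0,0.62]
    - [0,0,-35,0,0,0,0.62]
    - [0,0,-35,0,0,0,0.62]
    - [0,0,0,0,0,0,0.62]

```text
clock: 23.9
tool_pos: [564.8, -55.4, 161.8]
eef_rot: [3.138, 0.019, 0.024]
force: [0.8, 0.6, 0.5]
finger_gap: 0.386
gripper_force: 0.0
```

Run:
```python
from h import *
T=snapshot("top");T=snapshot("top");S=snapshot("scene");W=snapshot("wrist");st()
cv2.imwrite("pics/m13.png",np.hstack([cv2.resize(W["color"][60:280],(400,300)),cv2.resize(T["color"][110:310,110:380],(400,300))])[:,:,::-1])
b=W["color"].astype(int); m=((b[...,0]>130)&(b[...,1]<60)&(b[...,2]<60)); v,u=np.nonzero(m); print(len(u),u.mean(),v.mean(),at(W,[[u.mean(),v.mean()]],120))
b=T["color"].astype(int); m=((b[...,0]>110)&(b[...,1]<60)&(b[...,2]<60)); m[:,:320]=0;v,u=np.nonzero(m); print(len(u),u.mean(),v.mean(),at(T,[[u.mean(),v.mean()]],120))
```

```text
{'clock': 24.1, 'joints': [-0.251, 0.227, 1.632, 0.0, 1.285, 1.308], 'tool_pos': [558.097, -53.86, 151.921], 'eef_rot': [-3.141, -0.018, 0.003], 'force': [-0.316, 0.334, 0.314], 'finger_gap': 0.379, 'gripper_force': 0.0}
781 452.50064020486553 237.49807938540332 [[ 544.70119393 -192.35185484  120.        ]]
51 433.6862745098039 153.0 [[ 586.62457726 -436.93820644  120.        ]]
```

View pics/m13.png

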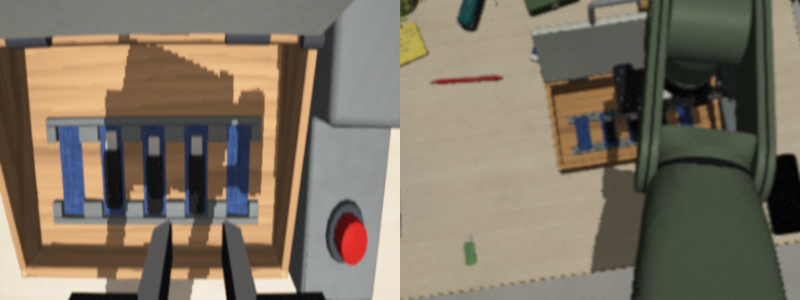

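All three sticks lie in bays 2–4 with plugs to the back, and only the green look-alike is left on the desk. Two measurements put the button at about (543,-192). Moving over it with the gripper shut.

Call:
move_arm:
  commands:
    - [-4,34,-3,0,0,0,1]
    - [-4,35,-3,0,0,0,1]
    - [-4,35,0,0,0,0,1]
    - [-4,35,0,0,0,0,1]
    - [0,0,0,0,0,0,1]

```text
clock: 24.52
tool_pos: [542.7, -198.5, 156.6]
eef_rot: [3.14, 0.01, -0.006]
force: [-0.1, 0.4, 0.1]
finger_gap: 0.062
gripper_force: 0.0
```

Call:
move_arm:
  commands:
    - [0,0,12,0,0,0,1]
    - [0,0,8,0,0,0,1]
    - [0,0,0,0,0,0,1]
    - [0,0,0,0,0,0,1]
    - [0,0,0,0,0,0,1]

```text
clock: 24.93
tool_pos: [544.6, -191.8, 138.2]
eef_rot: [-3.141, -0.022, 0.002]
force: [0.4, 0.5, 1.0]
finger_gap: 0.005
gripper_force: 0.0
```

Run:
```python
from h import *
W=snapshot("wrist");st()
b=W["color"].astype(int); m=((b[...,0]>110)&(b[...,1]<60)&(b[...,2]<60)); v,u=np.nonzero(m); print(len(u),u.min(),u.max(),v.min(),v.max(),at(W,[[(u.min()+u.max())/2,v.mean()]],120))
print(proj(W,[[543,-192.5,120],[541,-192.5,120]]))
cv2.imwrite("pics/w14.png",W["color"][:,:,::-1])
```

```text
{'clock': 24.983, 'joints': [-0.489, 0.274, 1.602, 0.0, 1.265, 1.068], 'tool_pos': [544.964, -192.158, 138.856], 'eef_rot': [-3.141, -0.021, 0.0], 'force': [-0.034, -0.197, 0.164], 'finger_gap': 0.002, 'gripper_force': 0.0}
56 488 511 46 64 [[ 648.36071217 -329.67395715  120.        ]]
[[252.00051302 226.65428336]
 [251.95847424 229.67444667]]
```

View pics/w14.png

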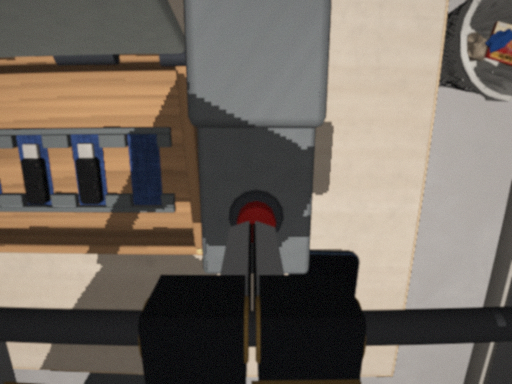

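Wrist view: the red button is at (256,217), directly in front of the shut fingertips at (252,225). Pressing.

Call:
move_arm:
  commands:
    - [-1,1,15,0,0,0,1]
    - [0,0,8,0,0,0,1]
    - [0,0,4,0,0,0,1]
    - [0,0,3,0,0,0,1]
    - [0,0,0,0,0,0,1]

```text
clock: 25.4
tool_pos: [544.6, -194.2, 109.5]
eef_rot: [3.141, 0.019, 0.003]
force: [1.5, 0.9, 4.5]
finger_gap: 0.009
gripper_force: 2.0
```

Run:
```python
from h import *
st();S=snapshot("top");save(S,"s15.png");st()
```

```text
{'clock': 25.4, 'joints': [-0.493, 0.307, 1.627, 0.001, 1.207, 1.066], 'tool_pos': [544.605, -194.181, 109.453], 'eef_rot': [3.141, 0.019, 0.003], 'force': [1.5, 0.897, 4.487], 'finger_gap': 0.009, 'gripper_force': 2.03}
{'clock': 25.45, 'joints': [-0.493, 0.306, 1.626, 0.001, 1.207, 1.066], 'tool_pos': [544.602, -194.17, 109.75], 'eef_rot': [3.141, 0.019, 0.003], 'force': [0.727, 1.657, 3.525], 'finger_gap': 0.005, 'gripper_force': 2.009}
```

Call:
move_arm:
  commands:
    - [0,0,1,0,0,0,1]
    - [0,0,0,0,0,0,1]
    - [0,0,0,0,0,0,1]
    - [0,0,0,0,0,0,1]

```text
clock: 25.78
tool_pos: [544.5, -194.3, 108.5]
eef_rot: [3.141, 0.019, 0.003]
force: [2.1, 1.5, 4.7]
finger_gap: 0.008
gripper_force: 2.2
```

Run:
```python
from h import *
st();S=snapshot("scene");W=snapshot("wrist")
cv2.imwrite("pics/m16.png",np.hstack([cv2.resize(S["color"][100:250,150:400],(400,240)),cv2.resize(W["color"],(320,240))])[:,:,::-1]);st()
```

```text
{'clock': 25.783, 'joints': [-0.493, 0.308, 1.628, 0.001, 1.205, 1.066], 'tool_pos': [544.5, -194.276, 108.537], 'eef_rot': [3.141, 0.019, 0.003], 'force': [2.061, 1.539, 4.696], 'finger_gap': 0.008, 'gripper_force': 2.207}
{'clock': 25.883, 'joints': [-0.493, 0.308, 1.628, 0.001, 1.205, 1.066], 'tool_pos': [544.369, -194.31, 108.412], 'eef_rot': [3.141, 0.018, 0.002], 'force': [2.323, 0.653, 4.415], 'finger_gap': 0.005, 'gripper_force': 2.23}
```

View pics/m16.png

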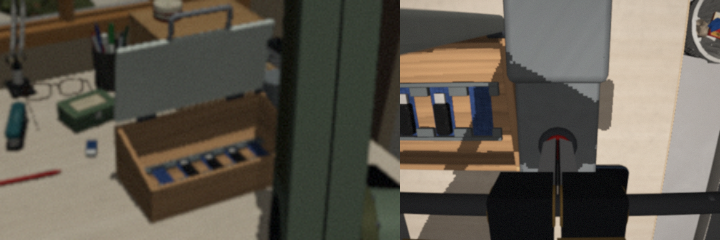

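Composite: the flap now looks about upright and is starting to sink, with the button down. Holding a little longer, then withdrawing up and sideways.

Call:
move_arm:
  commands:
    - [0,0,0,0,0,0,1]
    - [0,0,0,0,0,0,1]
    - [0,0,0,0,0,0,1]
    - [-5,0,-30,0,0,0,1]
    - [-25,20,-20,0,0,0,1]

```text
clock: 26.3
tool_pos: [513.6, -212.0, 156.8]
eef_rot: [-3.139, -0.026, 0.006]
force: [0.1, -2.1, 1.1]
finger_gap: 0.007
gripper_force: 0.0
```

Call:
move_arm:
  commands:
    - [-30,20,-10,0,0,0,1]
    - [-30,15,0,0,0,0,1]
    - [-30,15,0,0,0,0,1]
    - [-30,0,0,0,0,0,1]
    - [0,0,0,0,0,0,1]

```text
clock: 26.72
tool_pos: [387.7, -264.7, 165.1]
eef_rot: [-3.137, -0.013, 0.015]
force: [0.4, -0.6, -0.2]
finger_gap: 0.008
gripper_force: 0.0
```

Run:
```python
from h import *
st();S=snapshot("scene");T=snapshot("top")
cv2.imwrite("pics/m17.png",np.hstack([cv2.resize(S["color"][100:250,150:400],(400,240)),cv2.resize(T["color"][110:290,150:390],(320,240))])[:,:,::-1])
```

```text
{'clock': 26.717, 'joints': [-0.781, 0.026, 1.829, -0.003, 1.296, 0.782], 'tool_pos': [387.681, -264.723, 165.132], 'eef_rot': [-3.137, -0.013, 0.015], 'force': [0.416, -0.627, -0.162], 'finger_gap': 0.008, 'gripper_force': 0.0}
```

View pics/m17.png

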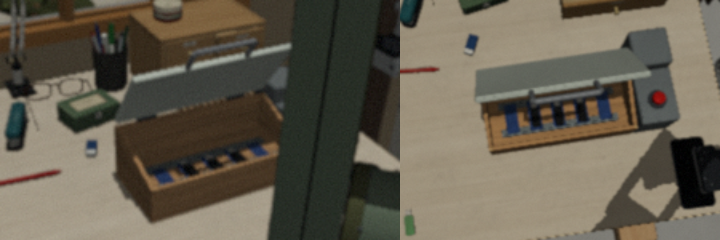

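The flap is sinking by itself (scene and top views), clear of the arm. Waiting for it to settle.

Call:
move_arm:
  commands:
    - [0,0,0,0,0,0,1]
    - [0,0,0,0,0,0,1]
    - [0,0,0,0,0,0,1]
    - [0,0,0,0,0,0,1]
    - [0,0,0,0,0,0,1]

```text
clock: 27.23
tool_pos: [395.1, -265.8, 167.8]
eef_rot: [-3.141, -0.02, 0.0]
force: [-0.4, -0.9, 0.5]
finger_gap: 0.005
gripper_force: 0.0
```

Call:
move_arm:
  commands:
    - [0,0,0,0,0,0,1]
    - [0,0,0,0,0,0,1]
    - [0,0,0,0,0,0,1]
    - [0,0,0,0,0,0,1]
    - [0,0,0,0,0,0,1]

```text
clock: 27.65
tool_pos: [394.5, -266.1, 168.0]
eef_rot: [3.141, 0.018, -0.0]
force: [-0.4, -0.5, 0.9]
finger_gap: 0.008
gripper_force: 0.0
```

Call:
move_arm:
  commands:
    - [0,0,0,0,0,0,1]
    - [0,0,0,0,0,0,1]
    - [0,0,0,0,0,0,1]
    - [0,0,0,0,0,0,1]
    - [0,0,0,0,0,0,1]

```text
clock: 28.07
tool_pos: [394.6, -266.1, 168.0]
eef_rot: [3.142, 0.018, 0.0]
force: [0.8, -0.4, 0.1]
finger_gap: 0.005
gripper_force: 0.0
```

Call:
move_arm:
  commands:
    - [0,0,0,0,0,0,1]
    - [0,0,0,0,0,0,1]
    - [0,0,0,0,0,0,1]
    - [0,0,0,0,0,0,1]
    - [0,0,0,0,0,0,1]

```text
clock: 28.48
tool_pos: [394.6, -266.0, 168.0]
eef_rot: [-3.142, -0.018, -0.0]
force: [-0.9, -0.9, -0.1]
finger_gap: 0.008
gripper_force: 0.0
```

Call:
move_arm:
  commands:
    - [0,0,0,0,0,0,1]
    - [0,0,0,0,0,0,1]
    - [0,0,0,0,0,0,1]
    - [0,0,0,0,0,0,1]
    - [0,0,0,0,0,0,1]

```text
clock: 28.9
tool_pos: [394.6, -266.1, 167.9]
eef_rot: [3.142, 0.018, 0.0]
force: [0.7, 1.0, -0.4]
finger_gap: 0.004
gripper_force: 0.0
```

Call:
move_arm:
  commands:
    - [0,0,0,0,0,0,1]
    - [0,0,0,0,0,0,1]
    - [0,0,0,0,0,0,1]
    - [0,0,0,0,0,0,1]
    - [0,0,0,0,0,0,1]

```text
clock: 29.32
tool_pos: [394.6, -266.0, 168.0]
eef_rot: [3.142, 0.019, -0.0]
force: [0.4, 0.5, 0.4]
finger_gap: 0.005
gripper_force: 0.0
```

Call:
move_arm:
  commands:
    - [0,0,0,0,0,0,1]
    - [0,0,0,0,0,0,1]
    - [0,0,0,0,0,0,1]
    - [0,0,0,0,0,0,1]
    - [0,0,0,0,0,0,1]

```text
clock: 29.73
tool_pos: [394.6, -266.0, 167.9]
eef_rot: [-3.142, -0.019, 0.0]
force: [-0.4, 0.4, 0.4]
finger_gap: 0.002
gripper_force: 0.0
```

Call:
move_arm:
  commands:
    - [0,0,0,0,0,0,1]
    - [0,0,0,0,0,0,1]
    - [0,0,0,0,0,0,1]
    - [0,0,0,0,0,0,1]
    - [0,0,0,0,0,0,1]

```text
clock: 30.15
tool_pos: [394.5, -266.0, 167.9]
eef_rot: [-3.142, -0.019, 0.0]
force: [-0.2, -0.3, -0.5]
finger_gap: 0.005
gripper_force: 0.0
```

Call:
move_arm:
  commands:
    - [0,0,0,0,0,0,1]
    - [0,0,0,0,0,0,1]
    - [0,0,0,0,0,0,1]
    - [0,0,0,0,0,0,1]
    - [0,0,0,0,0,0,1]

```text
clock: 30.57
tool_pos: [394.6, -266.0, 167.9]
eef_rot: [-3.141, -0.018, -0.0]
force: [-0.0, -0.5, 0.3]
finger_gap: 0.007
gripper_force: 0.0
```

Call:
move_arm:
  commands:
    - [0,0,0,0,0,0,1]
    - [0,0,0,0,0,0,1]
    - [0,0,0,0,0,0,1]
    - [0,0,0,0,0,0,1]
    - [0,0,0,0,0,0,1]

```text
clock: 30.98
tool_pos: [394.6, -266.0, 167.9]
eef_rot: [-3.141, -0.019, 0.0]
force: [0.3, -0.7, 0.2]
finger_gap: 0.005
gripper_force: 0.0
```

```bash
cat >> h.py <<'E'
def barfit(p,lo=-.05,hi=1.2): # projected bar midpoint for flap angles
    for f in np.arange(lo,hi,.1):
        a=-.25+f; X=L2W([571,-6,.009],[[70-190*np.cos(a),y,110+190*np.sin(a)] for y in(45,-45)]); print(round(f,2),proj(p,X).round(0).tolist())
E
python3 - <<'E'
from h import *
st();T=snapshot("top")
cv2.imwrite("pics/t18.png",cv2.resize(T["color"][110:270,180:380],(800,600))[:,:,::-1])
barfit(T,0,.6)
plan((400,-265,230,.0),(510,-6,230,.0),cl=1)
E
```

```text
{'clock': 30.983, 'joints': [-0.775, 0.03, 1.819, 0.0, 1.293, 0.784], 'tool_pos': [394.555, -266.024, 167.912], 'eef_rot': [-3.141, -0.019, 0.0], 'force': [0.273, -0.674, 0.194], 'finger_gap': 0.005, 'gripper_force': 0.0}
0.0 [[258.0, 232.0], [292.0, 226.0]]
0.1 [[258.0, 232.0], [293.0, 227.0]]
0.2 [[259.0, 232.0], [294.0, 227.0]]
0.3 [[259.0, 231.0], [295.0, 226.0]]
0.4 [[259.0, 230.0], [296.0, 224.0]]
0.5 [[259.0, 227.0], [296.0, 222.0]]
[[2.7, -0.5, -31.0, 0, 0, 0.006, 1], [2.7, -0.5, -31.0, 0, 0, 0.006, 1], [13.8, -32.4, 0, 0, 0, 0, 1], [13.8, -32.4, 0, 0, 0, 0, 1], [13.8, -32.4, 0, 0, 0, 0, 1]]
[[13.8, -32.4, 0, 0, 0, 0, 1], [13.8, -32.4, 0, 0, 0, 0, 1], [13.8, -32.4, 0, 0, 0, 0, 1], [13.8, -32.4, 0, 0, 0, 0, 1], [13.8, -32.4, 0, 0, 0, 0, 1]]
```

View pics/t18.png

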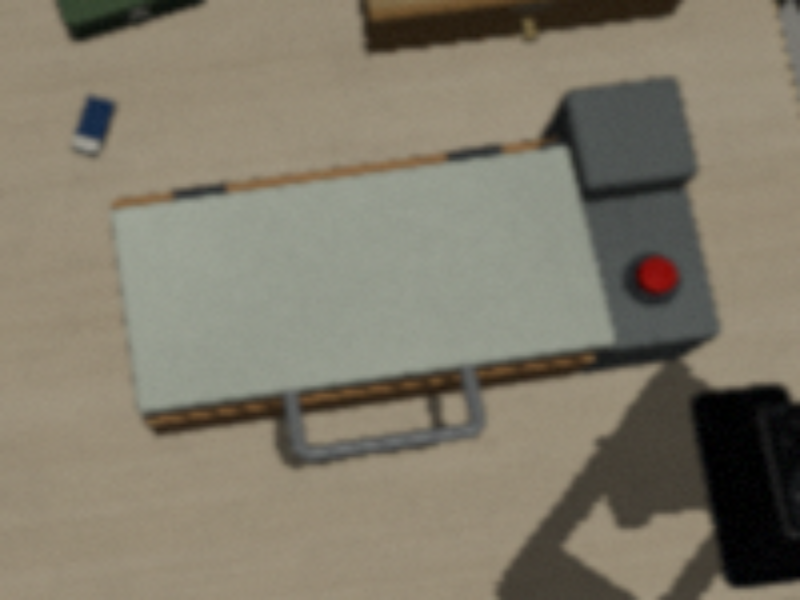

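The flap rests ajar at about 0.3. I have now viewed 16 pictures, which is over the limit of 14, so I'll check the rest by numbers only. Pushing the flap home gently with the shut fingertips.

Call:
move_arm:
  commands:
    - [3,0,-31,0,0,0,1]
    - [3,0,-31,0,0,0,1]
    - [14.5,-32.5,0,0,0,0,1]
    - [14.5,-32.5,0,0,0,0,1]
    - [14.5,-32.5,0,0,0,0,1]

```text
clock: 31.45
tool_pos: [443.7, -167.6, 231.0]
eef_rot: [3.141, 0.015, 0.003]
force: [1.5, -0.2, -0.6]
finger_gap: 0.008
gripper_force: 0.0
```

Call:
move_arm:
  commands:
    - [14.5,-32.5,0,0,0,0,1]
    - [14.5,-32.5,0,0,0,0,1]
    - [14.5,-32.5,0,0,0,0,1]
    - [14.5,-32.5,0,0,0,0,1]
    - [14.5,-32.5,0,0,0,0,1]

```text
clock: 31.87
tool_pos: [513.9, -2.9, 230.1]
eef_rot: [3.141, 0.019, 0.001]
force: [0.3, -0.3, 0.7]
finger_gap: 0.004
gripper_force: 0.0
```

Call:
move_arm:
  commands:
    - [0,0,30,0,0,0,1]
    - [0,0,30,0,0,0,1]
    - [0,0,15,0,0,0,1]
    - [0,0,0,0,0,0,1]
    - [0,0,0,0,0,0,1]

```text
clock: 32.28
tool_pos: [512.8, -4.4, 154.2]
eef_rot: [-3.141, -0.019, 0.003]
force: [0.1, -1.0, -0.5]
finger_gap: 0.007
gripper_force: 0.0
```

Call:
move_arm:
  commands:
    - [0,0,6,0,0,0,1]
    - [0,0,6,0,0,0,1]
    - [0,0,6,0,0,0,1]
    - [0,0,6,0,0,0,1]
    - [0,0,6,0,0,0,1]

```text
clock: 32.7
tool_pos: [513.5, -4.9, 124.9]
eef_rot: [3.141, 0.018, 0.0]
force: [-2.0, 0.1, 2.9]
finger_gap: 0.004
gripper_force: 1.1
```

Call:
move_arm:
  commands:
    - [0,0,6,0,0,0,1]
    - [0,0,6,0,0,0,1]
    - [0,0,6,0,0,0,1]
    - [0,0,6,0,0,0,1]
    - [0,0,5,0,0,0,1]

```text
clock: 33.12
tool_pos: [513.8, -4.7, 95.4]
eef_rot: [3.141, 0.018, 0.001]
force: [-1.3, -0.8, 3.1]
finger_gap: 0.004
gripper_force: 1.4
```

Call:
move_arm:
  commands:
    - [0,0,4,0,0,0,1]
    - [0,0,3,0,0,0,1]
    - [0,0,2,0,0,0,1]
    - [0,0,0,0,0,0,1]

```text
clock: 33.45
tool_pos: [514.7, -4.7, 88.2]
eef_rot: [3.141, 0.019, 0.003]
force: [-1.9, -0.6, 7.7]
finger_gap: 0.008
gripper_force: 3.7
```

Call:
move_arm:
  commands:
    - [0,0,2,0,0,0,1]
    - [0,0,1,0,0,0,1]
    - [0,0,0,0,0,0,1]
    - [0,0,0,0,0,0,1]

```text
clock: 33.78
tool_pos: [514.9, -4.8, 87.7]
eef_rot: [3.141, 0.019, 0.004]
force: [-7.1, -0.0, 20.5]
finger_gap: 0.005
gripper_force: 10.9
```

Call:
move_arm:
  commands:
    - [0,0,-3,0,0,0,1]
    - [0,0,-10,0,0,0,1]
    - [0,0,-30,0,0,0,1]
    - [0,0,-40,0,0,0,1]
    - [0,0,-40,0,0,0,1]

```text
clock: 34.2
tool_pos: [512.1, -4.1, 207.0]
eef_rot: [-3.14, -0.019, 0.006]
force: [0.9, 0.6, -0.1]
finger_gap: 0.005
gripper_force: 0.0
```

Call:
move_arm:
  commands:
    - [-14,32,0,0,0,0,1]
    - [-14,32,0,0,0,0,1]
    - [-14,32,0,0,0,0,1]
    - [-14,32,0,0,0,0,1]
    - [-14,32,0,0,0,0,1]

```text
clock: 34.62
tool_pos: [444.7, -166.3, 207.1]
eef_rot: [-3.141, -0.02, -0.001]
force: [0.3, 0.3, 0.4]
finger_gap: 0.006
gripper_force: 0.0
```

Call:
move_arm:
  commands:
    - [-14,32,0,0,0,0,1]
    - [-14,32,0,0,0,0,1]
    - [-14,32,0,0,0,0,1]
    - [0,0,0,0,0,0,1]
    - [0,0,0,0,0,0,1]

```text
clock: 35.03
tool_pos: [403.9, -263.1, 206.8]
eef_rot: [-3.141, -0.012, -0.0]
force: [-0.3, 0.2, -0.8]
finger_gap: 0.008
gripper_force: 0.0
```

Run:
```python
from h import *
st();S=snapshot("scene");T=snapshot("top");A=cv2.imread("pics/top0.png")[:,:,::-1];B=cv2.imread("pics/sc0.png")[:,:,::-1];C=cv2.imread("pics/s2.png")
# compare flap areas against the initial (shut) views; also brightness-normalised shift
for n,p,q,(a,b,c,d) in(("top",A,T["color"],(150,245,205,310)),("sc",B,S["color"],(145,240,218,310))):
  D=np.abs(p[a:b,c:d].astype(int)-q[a:b,c:d]).max(2); print(n,D.mean(),(D>35).mean(), cv2.phaseCorrelate(p[a:b,c:d].mean(2).astype(np.float32),q[a:b,c:d].mean(2).astype(np.float32)))
E=cv2.cvtColor(cv2.resize(T["color"],None,fx=1,fy=1),cv2.COLOR_RGB2GRAY)
# ajar reference
import os
t18=cv2.imread("pics/t18.png"); t18=cv2.resize(t18,(200,160),interpolation=cv2.INTER_AREA)[:,:,::-1]
p=A[110:270,180:380];q=T["color"][110:270,180:380]
f=lambda x:x[40:125,25:125].mean(2).astype(np.float32)
print("ajar vs start",np.abs(f(t18)-f(p)).mean(),"now vs start",np.abs(f(q)-f(p)).mean())
b=T["color"].astype(int); m=(b[...,0]>120)&(b[...,1]<60)&(b[...,2]<60); m[:,:300]=0; v,u=np.nonzero(m);print("button",len(u),at(T,[[u.mean(),v.mean()]],120))
```

```text
{'clock': 35.033, 'joints': [-0.758, 0.005, 1.76, 0.001, 1.376, 0.805], 'tool_pos': [403.897, -263.073, 206.819], 'eef_rot': [-3.141, -0.012, -0.0], 'force': [-0.26, 0.234, -0.843], 'finger_gap': 0.008, 'gripper_force': 0.0}
top 8.408822055137845 0.0020050125313283208 ((0.13175573635357551, 0.07575969782740088), 1.0075812417047996)
sc 8.413615560640732 0.05160183066361556 ((-0.06352032131677987, 0.006355323420159209), 0.8782131245566739)
ajar vs start 11.568588 now vs start 6.8008237
button 44 [[ 541.60217077 -193.43717689  120.        ]]
```

```bash
python3 -c "
from rig import ticket; print(ticket.close_job())"
```

```text
the job is handed in; nothing more can be done
None
```

I handed the job in, but no verdict came back: three black sticks are in bays 2–4 with plugs to the back, and the flap was released with the button and pushed shut; I viewed 16 pictures, over the limit of 14.

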